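# Clear away the tea things: trivets over the rail, spoon and tin in their slots

## Task

Swing the lamp arm out to the left, well clear of the rail, then hang every bridge trivet over the rail's bar, one leg on each side; only when all of them hang there, swing the lamp back to its stop over the rail. Along the way, in any order, lay the olive wood spoon flat in its own slot (spoon sign) and stand the stainless tin upright in its own (square sign), and leave the teapot, glasses, sugar bowl and tea jar where they stand.

Things in the scene. Friction and masses are not known exactly. Their poses are not given: they have to be found in the camera images.
- trivet0: Bridge trivet of hard dark grey silicone: stiff inverted U standing on two legs, 52 mm wide over the legs (its x), 60 mm long (its y), 60 mm high; all walls 6 mm, 40 mm clear between the legs. Grip across the legs (along x). Origin: between the feet, at their underside; z up. Two to four identical trivets are present, the rest absent (None).
- trivet0_crown (a point): trivet0: centre of the underside of its top plate (54 mm above its origin); this face rests on the bar when hung
- trivet1: Bridge trivet of hard dark grey silicone: stiff inverted U standing on two legs, 52 mm wide over the legs (its x), 60 mm long (its y), 60 mm high; all walls 6 mm, 40 mm clear between the legs. Grip across the legs (along x). Origin: between the feet, at their underside; z up. Same as trivet0.
- trivet1_crown (a point): trivet1: centre of the underside of its top plate (54 mm above its origin); this face rests on the bar when hung
- trivet2: Bridge trivet of hard dark grey silicone: stiff inverted U standing on two legs, 52 mm wide over the legs (its x), 60 mm long (its y), 60 mm high; all walls 6 mm, 40 mm clear between the legs. Grip across the legs (along x). Origin: between the feet, at their underside; z up. Same as trivet0.
- trivet2_crown (a point): trivet2: centre of the underside of its top plate (54 mm above its origin); this face rests on the bar when hung
- trivet3: Bridge trivet of hard dark grey silicone: stiff inverted U standing on two legs, 52 mm wide over the legs (its x), 60 mm long (its y), 60 mm high; all walls 6 mm, 40 mm clear between the legs. Grip across the legs (along x). Origin: between the feet, at their underside; z up. Same as trivet0.
- trivet3_crown (a point): trivet3: centre of the underside of its top plate (54 mm above its origin); this face rests on the bar when hung
- rail_mid (a point): The steel rail: a fixed horizontal round bar of 14 mm diameter and 420 mm length along this point's y, on a post at each end; this point is the middle of the bar's axis, 130 mm above the table. x across the bar, z up. A hung trivet's crown is 7 mm above this height, its x across the bar
- lamp_arm (a joint): Brass lamp's level swing arm, on a post behind the rail's left end. 0 rad = at its stop over the rail; grows as it swings clockwise from above, towards the robot, then out to the left, to 2.2 rad; stays where left. 0.23 m long, about 0.24 m up; 84 mm wide shade under its end (underside 198 mm up). Clear of the rail beyond 1.2 rad, back over it below 0.3 rad
- lamp_pin (a point): Upright round dark wooden pin (18 mm diameter) on top of the lamp's shade, to swing the arm by; this point lies on its axis, 18 mm below its top (top at 293 mm above the table, it is free for 35 mm above the arm)
- lamp_hinge (a point): Point on the vertical hinge axis of the lamp arm, at the height of lamp_pin
- spoon: Short olive wood spoon lying flat, 150 mm long along its x, bowl towards +x (44 mm wide, 14 mm high), handle 14 mm wide and 16 mm high from x = -75 mm to +37 mm. Origin: middle of its length, on the underside
- spoon_slot_floor (a point): Centre of the floor of the spoon's slot: a fixed dark wooden tray whose recess is 168 mm long along this point's y, 66 mm wide along x; floor 4 mm and rim 12 mm above the table; brass label tab with a spoon sign at its -x side
- tin: Square stainless tin with a press-button lid latch, 58 mm by 58 mm over the lid (56 mm below), 73 mm high (77 mm with the button), standing upright. Origin: centre of its underside
- tin_slot_floor (a point): Centre of the floor of the tin's slot: a fixed dark wooden tray with a 78 mm square recess; floor 4 mm and rim 12 mm above the table; brass label tab with a square sign at its -x side
- teapot: white ceramic teapot, 140 mm across and 127 mm high (plus spout and handle), back left; leave alone. Origin: centre of its underside
- glass0: pink glass tumbler, 68 mm across, 75 mm high, standing in front of the rail, right of the trivets; leave alone. Origin: centre of its underside
- glass1: pink glass tumbler, same size, behind the rail; leave alone
- glass2: pink glass tumbler, same size, behind the rail; leave alone
- sugar: white ceramic sugar bowl, 90 mm across, 55 mm high, at the right; leave alone
- tea_jar: amber glass tea jar with a cap, 70 mm across, 120 mm high, back right; leave alone

How it is judged:
On the way, in this order (a step that is already met when the one before it is completed fails the run):
1. the lamp arm is swung clear of the rail (beyond 1.2 rad) (value of joint lamp_arm above 1.2 rad), for 0.2 s.
2. with the lamp clear, every present trivet hangs astride the bar, let go of and at rest (value of joint lamp_arm above 1.2 rad and x of trivet0_crown in the frame of rail_mid between -0.02 and 0.02 m and y of trivet0_crown in the frame of rail_mid between -0.185 and 0.185 m and z of trivet0_crown in the frame of rail_mid between 0.002 and 0.016 m and angle between each of trivet0, trivet1, trivet2, trivet3's own z axis and vertical below 0.35 rad and linear speed of each of trivet0, trivet1, trivet2, trivet3 below 0.05 m/s and contact force between the fingers and trivet0 below 0.3 N and x of trivet1_crown in the frame of rail_mid between -0.02 and 0.02 m and y of trivet1_crown in the frame of rail_mid between -0.185 and 0.185 m and z of trivet1_crown in the frame of rail_mid between 0.002 and 0.016 m and contact force between the fingers and trivet1 below 0.3 N and x of trivet2_crown in the frame of rail_mid between -0.02 and 0.02 m and y of trivet2_crown in the frame of rail_mid between -0.185 and 0.185 m and z of trivet2_crown in the frame of rail_mid between 0.002 and 0.016 m and contact force between the fingers and trivet2 below 0.3 N and x of trivet3_crown in the frame of rail_mid between -0.02 and 0.02 m and y of trivet3_crown in the frame of rail_mid between -0.185 and 0.185 m and z of trivet3_crown in the frame of rail_mid between 0.002 and 0.016 m and contact force between the fingers and trivet3 below 0.3 N), for 0.3 s.
3. the lamp arm is swung back over the rail (below 0.3 rad) (value of joint lamp_arm below 0.3 rad), for 0.2 s.
At the end, for the whole second after the job is handed in: Every present trivet hangs astride the bar at rest (crown within 20 mm of the bar's axis line and resting on it, between the posts, tilted under 0.35 rad); the spoon lies flat on the floor of its slot, the tin stands upright on the floor of its own; the lamp arm is below 0.3 rad (x of trivet0_crown in the frame of rail_mid between -0.02 and 0.02 m and y of trivet0_crown in the frame of rail_mid between -0.185 and 0.185 m and z of trivet0_crown in the frame of rail_mid between 0.002 and 0.016 m and angle between each of trivet0, trivet1, trivet2, trivet3's own z axis and vertical below 0.35 rad and linear speed of each of trivet0, trivet1, trivet2, trivet3 below 0.05 m/s and contact force between the fingers and trivet0 below 0.3 N and x of trivet1_crown in the frame of rail_mid between -0.02 and 0.02 m and y of trivet1_crown in the frame of rail_mid between -0.185 and 0.185 m and z of trivet1_crown in the frame of rail_mid between 0.002 and 0.016 m and contact force between the fingers and trivet1 below 0.3 N and x of trivet2_crown in the frame of rail_mid between -0.02 and 0.02 m and y of trivet2_crown in the frame of rail_mid between -0.185 and 0.185 m and z of trivet2_crown in the frame of rail_mid between 0.002 and 0.016 m and contact force between the fingers and trivet2 below 0.3 N and x of trivet3_crown in the frame of rail_mid between -0.02 and 0.02 m and y of trivet3_crown in the frame of rail_mid between -0.185 and 0.185 m and z of trivet3_crown in the frame of rail_mid between 0.002 and 0.016 m and contact force between the fingers and trivet3 below 0.3 N and x of spoon in the frame of spoon_slot_floor between -0.025 and 0.025 m and y of spoon in the frame of spoon_slot_floor between -0.02 and 0.02 m and z of spoon in the frame of spoon_slot_floor between -0.004 and 0.005 m and angle between spoon's own z axis and vertical below 0.12 rad and angle between the x axis of spoon and the y axis of spoon_slot_floor, either way round below 0.35 rad and linear speed of each of spoon, tin below 0.03 m/s and x of tin in the frame of tin_slot_floor between -0.016 and 0.016 m and y of tin in the frame of tin_slot_floor between -0.016 and 0.016 m and z of tin in the frame of tin_slot_floor between -0.004 and 0.005 m and angle between tin's own z axis and vertical below 0.08 rad and value of joint lamp_arm below 0.3 rad); the robot touches nothing.
It fails at once if a bystander (teapot, glass, sugar bowl, tea jar) is pushed more than 40 mm or tipped (distance of any of teapot, glass0, glass1, glass2, sugar, tea_jar from where it was at the start of the episode above 0.04 m or angle between any of teapot, glass0, glass1, glass2, sugar, tea_jar's own z axis and vertical above 0.5 rad).
Of trivet0, trivet1, trivet2, trivet3 only 2 to 4 are there at a start; the rules pass over those that are not, and their reading is None.
At some moment in a run one of tin, spoon may be knocked a few centimetres aside while the robot is not near it.
It also fails if it takes over 210 s, if anything falls off the work surface, if the arm or the gripper's body presses on something with over 40 N, if the wrist force passes 120 N, or if a joint passes its speed limit or range.

## Robot

A 6-joint arm with a two-finger parallel gripper is mounted at the origin on the work surface. World frame = base frame: x ahead of the robot, y to its left, z up, the work surface at z = 0. Lengths are in m, angles in rad, forces in N, time in s.
With the tool pointing down it reaches from about 0.375 to 0.925 m from the base axis. Payload 5.7 kg.
Tool frame: the origin (TCP) lies between the finger pads; the fingertips stand 11 mm ahead of it and the grasp point (between the pads) lies 8 mm behind it; y points along the fingers, z is the direction in which the jaws open and shut, and the axes are right-handed (so a half turn about y gives the same grasp; the last joint's range is limited). The gripper opens to 88 mm and grips with 3 to 60 N. Pads are 20 mm wide; open, the fingers measure 115 mm over their backs; the gripper's body (75 mm by 178 mm) begins 61 mm behind the grasp point.
Start: joints at [1.108, 0.359, 1.51, -0, 1.272, -0.115], TCP at [0.204, 0.564, 0.208] pointing down, gripper open.
Joint ranges: [-2.97, 2.97], [-1.01, 2.36], [0.21, 2.38], [-0.96, 4.11], [0.2, 2.71], [-2.98, 2.98]. Speed limits (rad/s): [2.39, 2.39, 3.14, 3.14, 3.14, 3.14].

## Interface

Orientations are given as a unit quaternion [w, x, y, z].
In Python, from cell import status, vision, r gives the robot as it stands.
- The arm moves only by the tool servo_tool, never from a script. Its argument "plan" is a list of rows, each a list of 5 numbers: the shift along the tool's x, y, z in cm, then the turn about the tool's y in rad, then the closure, from 0 (fully open) to 1 (shut). In form: [[x, y, z, spin, grip], ...]. A call has 1 to 8 rows; each row shifts and turns the commanded pose from where the row before left it, along the tool's axes as they then stand; what a row does not reach is not made up. A row lasts 1/8 s, in which the tool goes at most 62.5 mm and 10.7 degrees, less where a joint would pass 70% of its speed; a pose out of reach is approached as far as the arm can. A call is refused whole if a number of a shift passes 6.25 or a number of a turn 0.188, either way. A call with a gripper value outside its range is refused whole. The fingers move at their own pace and stop on an object; "newtons" is the grip in N (left out, the last holds). Time passes only in rows, so rows that do not move let the fingers close. It gives the time, the measured TCP pose, the force and the opening at its end, in the units of the state.
- status.observe(): the state, without advancing time (a new reading comes with each control period).
- vision.camera(name): name is "side" or "top" or "wrist"; returns a dict with "image" (420x560x3 uint8, red, green, blue), "z_map" (420x560 float32, m along the optical axis (not along the pixel's ray), 0 where there is no reading), "K" (3x3 intrinsics, pixels), "extrinsics" (4x4, takes a point from camera to world coordinates); the wrist camera has in their place "tool_from_camera" (4x4, takes a point from camera to tool coordinates, whose origin is the TCP and whose axes are the tool frame's). Camera axes: x right, y down, z forward; pixel columns grow to the right and rows downward; lengths in m; the calibration is good to about 2 mm. A picture is of the moment at which its call begins: read the wrist's pose just before it.
- r.close_job(): hands the job in, once; it reports no verdict.
The state is a dict: "t": time; "joint_positions": joint angles; "qd": joint speeds; "effort": joint torques, N m; "eef_pos": TCP position; "tool_rot": TCP orientation; "wrist_force": force on the tool from outside, world axes, zero at the start; "ft_torque": the same for the moment, N m; "grip_width": finger opening in m.
Only numpy, scipy, OpenCV 4.12 (cv2) and the standard library are available. Lean on these libraries where they do the work, as an engineer would, in place of code of your own. Each camera call takes 0.05 s, during which the arm holds its last target.

## Working session

There is one attempt and no reset: what is moved stays moved. The work goes in short steps, Python scripts to look and compute and a tool call to move; the robot and the scene stay as the last step left them, time stands still between calls to the robot, and variables do not carry over. Pictures are saved under pics/ and viewed, and the job is handed in when it is done.

Besides the shell and the picture viewer there is one more tool, called as name(argument=value, ...), one argument or row to a line, values as JSON. servo_tool: Moves the arm, as the interface text tells. Its arguments: {"type":"object","properties":{"plan":{"type":"array"},"newtons":{"type":"number"}},"required":["plan"]}

```bash
ls; mkdir -p pics
python3 - <<'E'
from cell import status, vision, r
import cv2,numpy as np
print(status.observe())
for n in ["side","top","wrist"]:
    c=vision.camera(n); cv2.imwrite(f"pics/{n}0.png",c["image"][:,:,::-1]); print(n,c["K"].tolist(),c.get("extrinsics",c.get("tool_from_camera")).round(4).tolist())
    np.savez(f"pics/{n}0.npz",**c)
E
```

```text
pics
{'t': 0.0, 'joint_positions': array([ 1.10790714e+00,  3.59482975e-01,  1.51146206e+00,  1.69334123e-05,
        1.27249070e+00, -1.15099440e-01]), 'qd': array([-0.00045472, -0.00041705, -0.00024545, -0.00099211, -0.00075105,
        0.00179204]), 'effort': array([ 2.89896088e-04, -5.15356708e+01, -2.70731181e+01,  6.79264823e-02,
        3.48564587e-02, -1.40377888e-04]), 'eef_pos': array([0.20416289, 0.5634147 , 0.20691147]), 'tool_rot': array([-0.69581887,  0.69706482, -0.12253634,  0.12215396]), 'wrist_force': array([ 0.95893262, -0.11306753, -0.72718571]), 'ft_torque': array([ 0.01816227,  0.01199364, -0.00231336]), 'grip_width': 0.08772522940742923}
side [[394.67341762117417, 0.0, 277.4758410076721], [0.0, 394.67341762117417, 208.72483457962463], [0.0, 0.0, 1.0]] [[0.9318, -0.1809, 0.3146, 0.1706], [-0.3629, -0.4726, 0.8031, -1.0966], [0.0034, -0.8625, -0.506, 0.8247], [0.0, 0.0, 0.0, 1.0]]
top [[416.8444888927759, 0.0, 288.6327248738395], [0.0, 416.8444888927759, 209.7694748414242], [0.0, 0.0, 1.0]] [[-0.0147, -0.9978, 0.0641, 0.5132], [-0.9999, 0.0146, -0.0016, -0.0295], [0.0007, -0.0641, -0.9979, 1.3066], [0.0, 0.0, 0.0, 1.0]]
wrist [[318.9062022710222, 0.0, 280.27978272647493], [0.0, 318.9062022710222, 213.26648881578822], [0.0, 0.0, 1.0]] [[0.0002, 0.9592, 0.2828, -0.0767], [-0.0014, -0.2828, 0.9592, -0.1766], [1.0, -0.0006, 0.0012, -0.0002], [0.0, 0.0, 0.0, 1.0]]
```

View pics/side0.png

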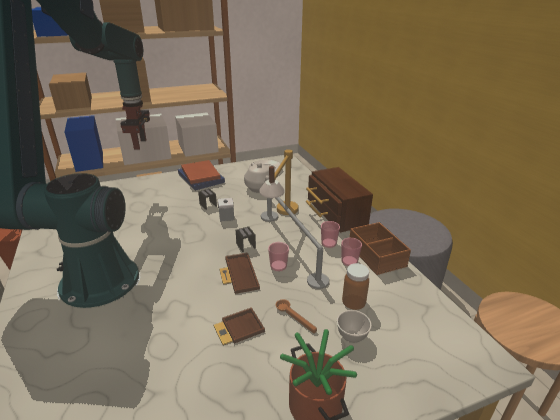

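View pics/top0.png

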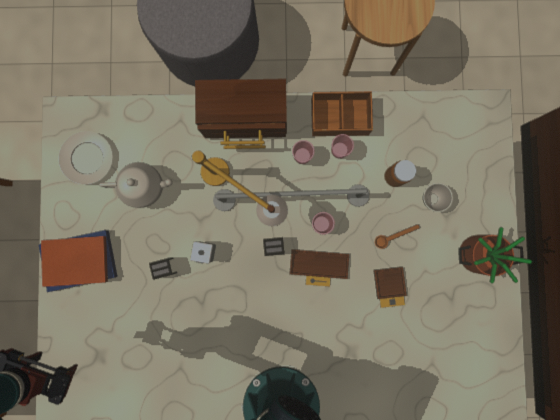

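View pics/wrist0.png

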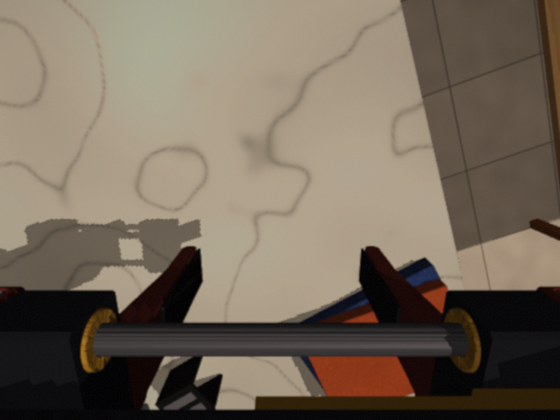

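Run:
```python
import cv2,numpy as np
t=cv2.imread("pics/top0.png");s=cv2.imread("pics/side0.png")
a=cv2.resize(t[130:310,130:400],None,fx=2.9,fy=2.9,interpolation=2)
b=cv2.resize(s[140:420,180:400],None,fx=2.1,fy=2.1,interpolation=2)
c=cv2.resize(t[150:310,360:540],None,fx=3,fy=3,interpolation=2)
for n,i in zip("abc",(a,b,c)): cv2.imwrite(f"pics/z{n}.png",i)
```

```text
(no output)
```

View pics/za.png

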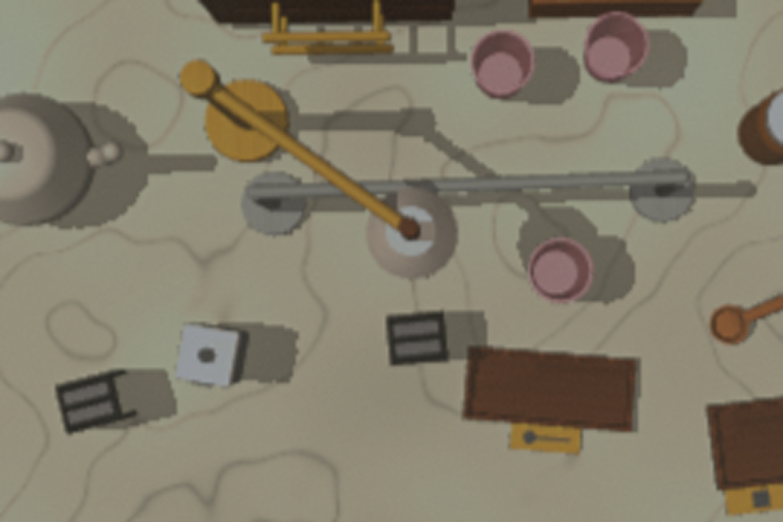

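View pics/zb.png

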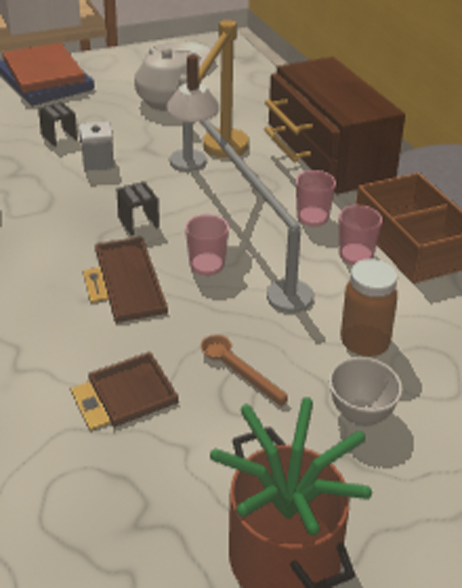

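View pics/zc.png

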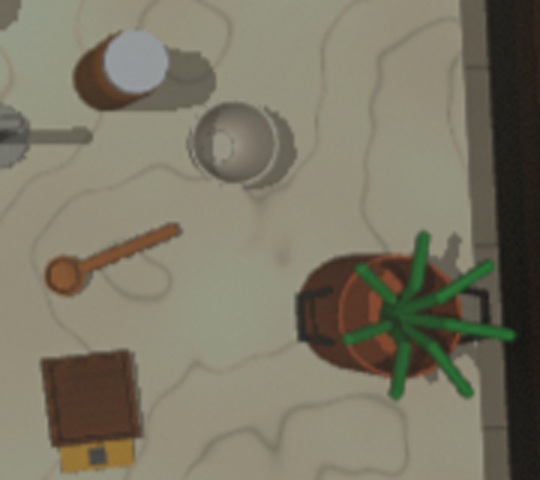

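```bash
cat > h.py <<'E'
import numpy as np,cv2
from scipy.spatial.transform import Rotation as R
def load(n,k=0): return dict(np.load(f"pics/{n}{k}.npz"))
def grab(n,k):
    from cell import vision
    c=vision.camera(n); cv2.imwrite(f"pics/{n}{k}.png",c["image"][:,:,::-1]); np.savez(f"pics/{n}{k}.npz",**c); return c
def ray(c,u,v,z,E=None):
    E=c["extrinsics"] if E is None else E;d=np.linalg.inv(c["K"])@np.array([u,v,1.]);d=E[:3,:3]@d;o=E[:3,3]
    return o+d*(z-o[2])/d[2]
def cloud(c,E=None):
    E=c["extrinsics"] if E is None else E
    z=c["z_map"].astype(float);v,u=np.indices(z.shape)
    p=np.stack([u,v,np.ones_like(z)],-1)@np.linalg.inv(c["K"]).T*z[...,None]
    return p@E[:3,:3].T+E[:3,3]
def tool(s):
    q=s["tool_rot"];m=np.eye(4);m[:3,:3]=R.from_quat([q[1],q[2],q[3],q[0]]).as_matrix();m[:3,3]=s["eef_pos"];return m
def rect(P):
    (c,wh,a)=cv2.minAreaRect(P[:,:2].astype(np.float32)*1000);return np.round(c,1),np.round(wh,1),round(a,1)
def rel(s,target,yaw=None):
    "shift in tool axes (cm) to target TCP; "
    T=tool(s);return (T[:3,:3].T@(np.array(target)-T[:3,3])*100).round(2)
E
python3 - <<'E'
from h import *
from cell import status
print(tool(status.observe()).round(3))
c=load("top");P=cloud(c);s=load("side");Q=cloud(s)
hsv=cv2.cvtColor(c["image"],cv2.COLOR_RGB2HSV)
z=P[...,2]
for n,(u,v,z0,z1,d) in dict(triA=(274,246,.045,.07,20),triB=(162,268,.045,.07,22),tin=(202,252,.06,.085,20),slotS=(320,264,.008,.016,40),slotT=(390,283,.008,.016,25),glass0=(322,223,.06,.09,18)).items():
    m=np.zeros(z.shape,bool);m[v-d:v+d,u-d:u+d]=1;m&=(z>z0)&(z<z1)
    print(n,m.sum(),rect(P[m]),P[m].mean(0).round(4))
# rail
m=(z>.115)&(z<.15)&(np.abs(np.indices(z.shape)[0]-193)<14);m[:,:215]=0;m[:,375:]=0
p=P[m];print("rail",m.sum(),rect(p),p.min(0),p.max(0))
print("pin",ray(c,271,209,.293),"hinge",ray(c,199,157,.25),"base",ray(c,214,172,.01))
print("spoon",ray(c,381,241,.014),ray(c,418,227,.016))
m=(hsv[...,1]>120)&(z<.03)&(z>.004);m[:, :370]=0;m[:,425:]=0;m[:215]=0;m[255:]=0
print(m.sum(),rect(P[m]))
for u,v in [(218,195),(358,195)]: print(ray(c,u,v,.13))
E
```

```text
[[ 0.94  -0.001  0.341  0.204]
 [-0.341 -0.001  0.94   0.564]
 [-0.    -1.    -0.001  0.207]
 [ 0.     0.     0.     1.   ]]
triA 351 (array([485.9,  16. ]), array([52.2, 59.4]), 4.2) [0.486  0.0163 0.0599]
triB 362 (array([424.9, 353.3]), array([51.9, 60.5]), 14.1) [0.4249 0.3522 0.0597]
tin 399 (array([471.1, 229.7]), array([58.5, 60. ]), 78.8) [0.472  0.2288 0.0726]
slotS 382 (array([ 444.3, -116. ]), array([201.8, 216.5]), 20.5) [ 0.4293 -0.1214  0.011 ]
slotT 251 (array([ 355.1, -341.4]), array([116.1,  90.2]), 5.9) [ 0.3622 -0.3409  0.0111]
glass0 113 (array([ 551.8, -132.4]), array([65.1, 65.2]), 0.1) [ 0.5541 -0.135   0.0729]
rail 701 (array([635.4, -40.3]), array([ 16.6, 434.9]), 1.1) [ 0.62309151 -0.25775113  0.11566281] [0.64762587 0.17700042 0.1444601 ]
pin [0.58079302 0.01183275 0.293     ] hinge [0.71978585 0.19630803 0.25      ] base [0.71852295 0.20062917 0.01      ]
spoon [ 0.49523877 -0.31577017  0.014     ] [ 0.53677722 -0.43109054  0.016     ]
203 (array([ 507.6, -367.1]), array([ 36.7, 140. ]), 15.5)
[0.63363698 0.16820897 0.13      ]
[ 0.62782693 -0.2286267   0.13      ]
```

servo_tool(
  plan=[
    [0,-2,0,-0.18,0.3],
    [0,-2,0,-0.18,0.3],
    [0,-2,0,-0.18,0.3],
    [0,-2,0,-0.18,0.3],
    [0,-2,0,-0.18,0.3],
    [0,-2,0,-0.18,0.3],
    [0,-2,0,-0.18,0.3],
    [0,0,0,0,0.3],
  ],
)

```text
t: 1.15
eef_pos: [0.2049, 0.5648, 0.349]
tool_rot: [0.636, -0.634, -0.312, 0.31]
wrist_force: [0.4, 0.2, -0.4]
grip_width: 0.0613
```

Run:
```python
from h import *
from cell import status
s=status.observe();print(tool(s).round(3),s["joint_positions"].round(2),s["grip_width"])
print(rel(s,[.581,.012,.35]))
c=load("top");P=cloud(c);z=P[...,2];q=load("side");Q=cloud(q)
for p,n in ((P,"top"),(Q,"side")):
    m=(abs(p[...,0]-.633)<.03)&(p[...,2]>.122)&(p[...,2]<.145)&(p[...,1]<.15)&(p[...,1]>-.21)&~((abs(p[...,1])<.08)&(n=="top"))
    k=p[m];print(n,"rail fit x=a*y+b",np.polyfit(k[:,1],k[:,0],1),len(k),k[:,2].max())
for img,p,n in ((c,P,"top"),(q,Q,"side")):
  hsv=cv2.cvtColor(img["image"],cv2.COLOR_RGB2HSV)
  m=(p[...,2]>.262)&(p[...,2]<.31)&(p[...,0]>.5)&(p[...,0]<.68)&(abs(p[...,1])<.1)
  if m.any(): print(n,"pin",m.sum(),p[m].min(0).round(3),p[m].max(0).round(3),p[m].mean(0).round(3))
```

```text
[[ 0.613  0.001 -0.79   0.205]
 [ 0.79   0.002  0.613  0.565]
 [ 0.003 -1.     0.001  0.349]
 [ 0.     0.     0.     1.   ]] [ 1.11  0.27  1.3   0.    1.57 -1.37] 0.061346067825437924
[-20.59  -0.19 -63.61]
top rail fit x=a*y+b [-0.02202611  0.63480033] 334 0.14446009820234207
side rail fit x=a*y+b [-0.02034522  0.63010302] 229 0.13967525245530532
top pin 47 [0.576 0.005 0.263] [0.593 0.022 0.296] [0.584 0.013 0.291]
side pin 56 [ 0.573 -0.002  0.264] [0.591 0.018 0.295] [0.581 0.005 0.28 ]
```

servo_tool(
  plan=[
    [-2.6,0,-6,0,0.2],
    [-2.6,0,-6,0,0.2],
    [-2.6,0,-6,0,0.2],
    [-2.6,0,-6,0,0.2],
    [-2.6,0,-6,0,0.2],
    [-2.6,0,-6,0,0.2],
    [-2.6,0,-6,0,0.2],
    [-2.6,0,-6,0,0.2],
  ],
)

```text
t: 2.15
eef_pos: [0.4457, 0.1241, 0.3467]
tool_rot: [0.636, -0.635, -0.31, 0.31]
wrist_force: [1.3, 0.3, -0.2]
grip_width: 0.0704
```

servo_tool(
  plan=[
    [0,0,-5,0,0.2],
    [0,0,-5,0,0.2],
    [0,0,-5,0,0.2],
    [0,0,-0.7,0,0.2],
    [0,0,0,0,0.2],
    [0,0,0,0,0.2],
  ],
)

```text
t: 2.9
eef_pos: [0.5686, 0.0309, 0.3475]
tool_rot: [0.635, -0.635, -0.311, 0.312]
wrist_force: [0.1, -0.6, -1.4]
grip_width: 0.07
```

Run:
```python
from h import *
from cell import status
s=status.observe();print(tool(s).round(3),s["joint_positions"].round(2),s["grip_width"])
print(rel(s,[.583,.011,.276]))
c=grab("wrist",1);E=tool(s)@c["tool_from_camera"];P=cloud(c,E)
m=(P[...,2]>.262)&(P[...,2]<.31)&(P[...,0]>.5)&(P[...,0]<.68)&(abs(P[...,1])<.1)
print(m.sum(),P[m].mean(0),P[m].min(0),P[m].max(0))
```

```text
[[ 0.612 -0.001 -0.791  0.569]
 [ 0.791  0.     0.612  0.031]
 [-0.    -1.     0.001  0.347]
 [ 0.     0.     0.     1.   ]] [-0.07  0.22  1.37  0.    1.56 -2.55] 0.06999052876382271
[-0.69  7.14 -2.37]
587 [0.58196932 0.01055893 0.28772382] [0.57490582 0.00290296 0.26211927] [0.59223748 0.02063158 0.29470774]
```

View pics/wrist1.png

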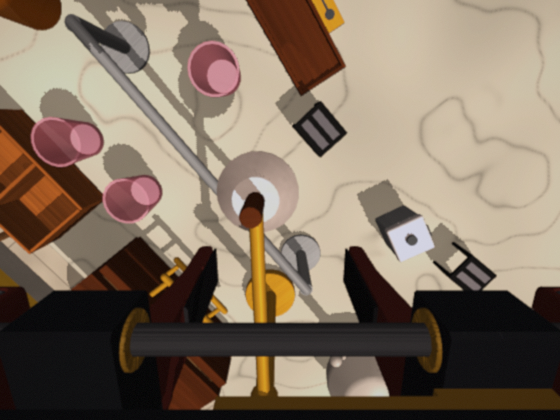

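servo_tool(
  plan=[
    [-0.7,0,-2.4,0,0.2],
    [0,0,0,0,0.2],
    [0,3.6,0,0,0.2],
    [0,3.6,0,0,0.2],
    [0,0,0,0,0.2],
    [0,0,0,0,0.6],
    [0,0,0,0,0.7],
    [0,0,0,0,0.7],
  ],
  newtons=5,
)

```text
t: 3.95
eef_pos: [0.5853, 0.0097, 0.2771]
tool_rot: [-0.634, 0.635, 0.312, -0.311]
wrist_force: [0.1, -0.1, -0.3]
grip_width: 0.0434
```

Run:
```python
from h import *
from cell import status
s=status.observe();print(tool(s).round(3),s["joint_positions"].round(2),s["grip_width"])
c=grab("wrist",2)
```

```text
[[ 0.612  0.002 -0.791  0.585]
 [ 0.791 -0.     0.612  0.01 ]
 [ 0.001 -1.    -0.002  0.277]
 [ 0.     0.     0.     1.   ]] [-0.1   0.28  1.45 -0.    1.41 -2.58] 0.04335933761434767
```

View pics/wrist2.png

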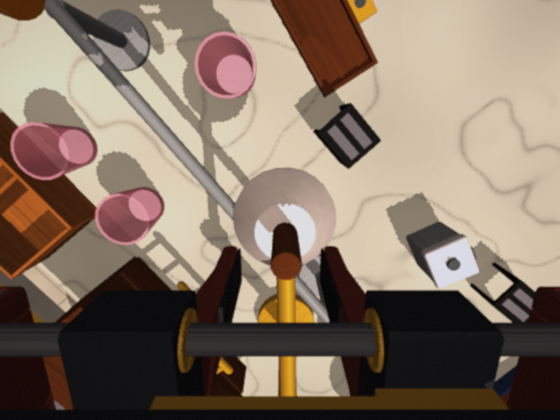

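servo_tool(
  plan=[
    [0,0,0,0,0.76],
    [0,0,0,0,0.76],
    [0,0,0,0,0.76],
    [0,0,0,0,0.76],
    [0,0,0,0,0.76],
  ],
)

```text
t: 4.62
eef_pos: [0.5844, 0.0098, 0.2757]
tool_rot: [0.635, -0.635, -0.311, 0.312]
wrist_force: [-0.5, 1.1, 1.0]
grip_width: 0.0209
```

servo_tool(
  plan=[
    [0.12,0,2.3,0.1,0.76],
    [0.12,0,2.3,0.1,0.76],
    [0.12,0,2.3,0.1,0.76],
    [0.12,0,2.3,0.1,0.76],
    [0.12,0,2.3,0.1,0.76],
    [0.12,0,2.3,0.1,0.76],
    [0,0,0,0,0.76],
  ],
)

```text
t: 5.5
eef_pos: [0.5059, 0.1224, 0.2758]
tool_rot: [0.698, -0.698, -0.111, 0.111]
wrist_force: [-0.8, 0.6, 0.0]
grip_width: 0.0211
```

Run:
```python
from h import *
from cell import status
s=status.observe();print(tool(s).round(3),s["joint_positions"].round(2),s["grip_width"],s["wrist_force"])
c=grab("wrist",3);c=grab("top",3)
p=np.array([.72,.2])-s["eef_pos"][:2];print(p,np.hypot(*p))
```

```text
[[ 0.951 -0.    -0.31   0.506]
 [ 0.31   0.     0.951  0.122]
 [-0.    -1.     0.     0.276]
 [ 0.     0.     0.     1.   ]] [ 0.1   0.19  1.58  0.    1.37 -1.78] 0.021050801663527973 [-0.76553473  0.58455239  0.04847024]
[0.21407825 0.07762871] 0.2277184956267547
```

View pics/wrist3.png

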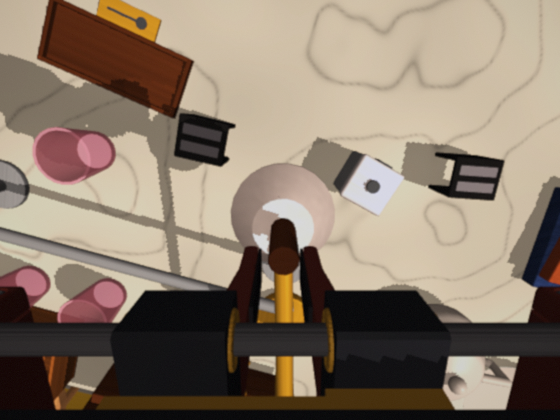

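Pin (285,240) still between the pads and the lamp follows. Continue the arc.

servo_tool(
  plan=[
    [0.12,0,2.3,0.1,0.76],
    [0.12,0,2.3,0.1,0.76],
    [0.12,0,2.3,0.1,0.76],
    [0.12,0,2.3,0.1,0.76],
    [0.12,0,2.3,0.1,0.76],
    [0.12,0,2.3,0.1,0.76],
    [0.12,0,2.3,0.1,0.76],
    [0,0,0,0,0.76],
  ],
)

```text
t: 6.6
eef_pos: [0.5141, 0.2796, 0.2755]
tool_rot: [0.694, -0.694, 0.135, -0.136]
wrist_force: [0.7, 0.2, -0.3]
grip_width: 0.0212
```

servo_tool(
  plan=[
    [0.12,0,2.3,0.1,0.76],
    [0.12,0,2.3,0.1,0.76],
    [0.12,0,2.3,0.1,0.76],
    [0.12,0,2.3,0.1,0.76],
    [0.12,0,2.3,0.1,0.76],
    [0,0,0,0,0.7],
    [0,0,0,0,0.6],
    [0,0,0,0,0.6],
  ],
)

```text
t: 7.6
eef_pos: [0.5803, 0.3696, 0.2759]
tool_rot: [-0.638, 0.639, -0.303, 0.303]
wrist_force: [-0.1, 0.7, -0.1]
grip_width: 0.0351
```

Run:
```python
from h import *
from cell import status
s=status.observe();print(tool(s).round(3),s["joint_positions"].round(2),s["grip_width"],s["wrist_force"])
c=grab("wrist",4);c=grab("top",4)
p=np.array([.72,.2])-s["eef_pos"][:2];print(p,np.hypot(*p))
```

```text
[[ 0.632 -0.     0.775  0.58 ]
 [-0.775 -0.001  0.632  0.37 ]
 [ 0.    -1.    -0.001  0.276]
 [ 0.     0.     0.     1.   ]] [ 0.47  0.44  1.21 -0.    1.49 -0.22] 0.03508989565484381 [-0.06384422  0.74352564 -0.09924305]
[ 0.13969481 -0.16960783] 0.2197304155742509
```

View pics/wrist4.png

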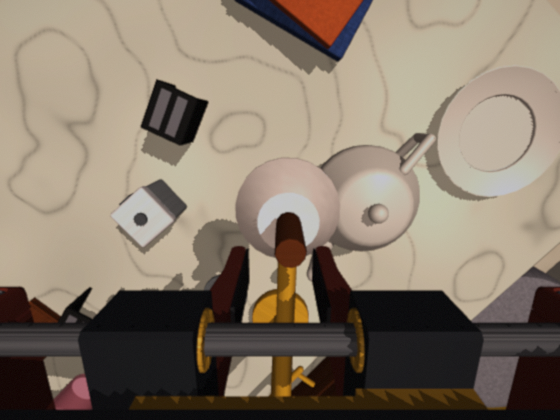

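View pics/top4.png

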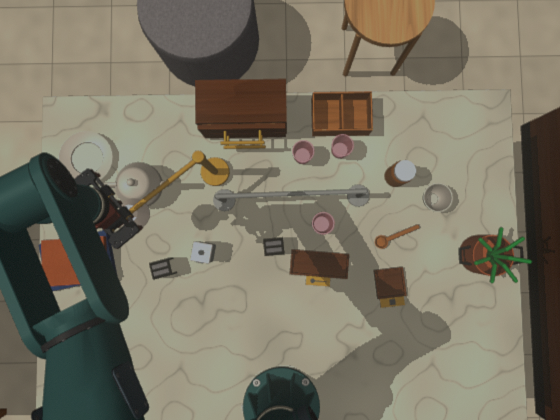

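servo_tool(
  plan=[
    [0,-4,0,0,0.3],
    [0,-4,0,0,0],
    [0,0,0,0.146,0],
    [0,0,0,0.146,0],
    [0,0,0,0.146,0],
    [0,0,0,0,0],
  ],
)

```text
t: 8.45
eef_pos: [0.5806, 0.3705, 0.3559]
tool_rot: [-0.558, 0.558, -0.435, 0.435]
wrist_force: [0.9, 0.4, 1.5]
grip_width: 0.0875
```

Run:
```python
from h import *
from cell import status
s=status.observe();T=tool(s);print(T.round(3),s["joint_positions"].round(2),s["grip_width"],s["wrist_force"])
print(np.degrees(np.arctan2(T[1,2],T[0,2])),rel(s,[.425,.353,.034]))
```

```text
[[ 0.244  0.     0.97   0.581]
 [-0.97  -0.     0.244  0.37 ]
 [ 0.    -1.     0.     0.356]
 [ 0.     0.     0.     1.   ]] [ 0.47  0.41  1.08 -0.    1.66  0.22] 0.08749535850077714 [0.93265493 0.41014855 1.48319292]
14.143437848479877 [ -2.11  32.19 -15.52]
```

servo_tool(
  plan=[
    [-0.7,0,-5,0,0],
    [-0.7,0,-5,0,0],
    [-0.7,2,-5.5,0,0],
    [0,6,0,0,0],
    [0,6,0,0,0],
    [0,5,0,0,0],
    [0,0,0,0,0],
    [0,0,0,0,0],
  ],
)

```text
t: 9.45
eef_pos: [0.4265, 0.3542, 0.1675]
tool_rot: [0.558, -0.557, 0.434, -0.435]
wrist_force: [1.2, -0.2, -0.0]
grip_width: 0.0879
```

Run:
```python
from h import *
from cell import status
s=status.observe();T=tool(s)
c=grab("wrist",5);E=T@c["tool_from_camera"];P=cloud(c,E)
m=(P[...,2]>.05)&(P[...,2]<.066)&(abs(P[...,0]-.425)<.06)&(abs(P[...,1]-.353)<.06)
print(m.sum(),rect(P[m]))
print(np.degrees(np.arctan2(T[1,2],T[0,2])),rel(s,[.425,.353,.034]))
```

```text
3507 (array([425.2, 351.9]), array([52.1, 60. ]), 13.9)
14.122943094913554 [ 0.08 13.35 -0.2 ]
```

View pics/wrist5.png

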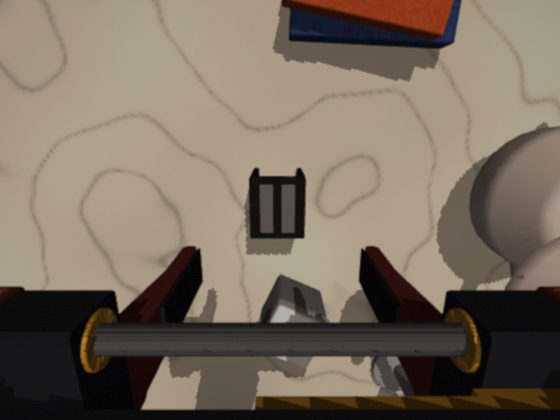

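servo_tool(
  plan=[
    [0.1,5,-0.2,0,0],
    [0,5,0,0,0],
    [0,3.3,0,0,0],
    [0,0,0,0,0],
    [0,0,0,0,0.5],
    [0,0,0,0,0.5],
    [0,0,0,0,0.5],
    [0,0,0,0,0.5],
  ],
  newtons=15,
)

```text
t: 10.5
eef_pos: [0.4241, 0.3523, 0.0334]
tool_rot: [0.558, -0.557, 0.435, -0.435]
wrist_force: [0.6, -0.3, 6.6]
grip_width: 0.0522
```

servo_tool(
  plan=[
    [0,0,0,0,0.5],
    [0,0,0,0,0.5],
    [0,-3,0,0,0.5],
    [0,-6,0,0,0.5],
    [0,-6,0,0,0.5],
    [0,-5,0,0,0.5],
    [0,0,0,0,0.5],
  ],
)

```text
t: 11.38
eef_pos: [0.4261, 0.3536, 0.237]
tool_rot: [0.56, -0.555, 0.434, -0.436]
wrist_force: [-0.2, 0.6, -1.6]
grip_width: 0.052
```

Run:
```python
from h import *
from cell import status
s=status.observe();T=tool(s)
print(np.degrees(np.arctan2(T[1,2],T[0,2])),s["joint_positions"].round(2),s["grip_width"])
c=grab("wrist",6)
```

```text
14.041211303290135 [ 0.57  0.26  1.58 -0.    1.29  0.32] 0.051974616214216236
```

View pics/wrist6.png

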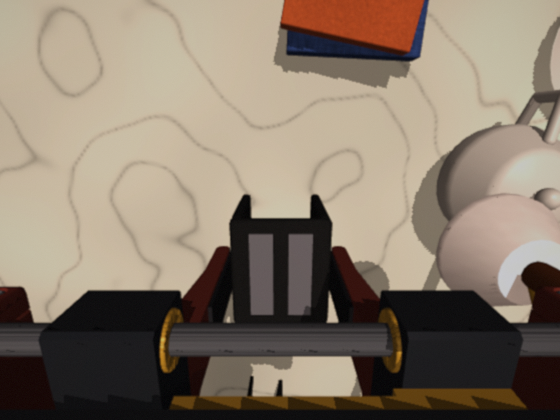

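servo_tool(
  plan=[
    [2,0,0,0.112,0.5],
    [2,0,0,0.112,0.5],
    [5,0,0,0,0.5],
    [5,0,0,0,0.5],
    [5,0,2,0,0.5],
    [5,0,4,0,0.5],
    [2,0,4,0,0.5],
    [0,0,0,0,0.5],
  ],
)

```text
t: 12.42
eef_pos: [0.5361, 0.0941, 0.2302]
tool_rot: [-0.504, 0.505, -0.496, 0.495]
wrist_force: [-0.4, -0.4, -1.3]
grip_width: 0.0519
```

Run:
```python
from h import *
from cell import status
s=status.observe();T=tool(s)
print(np.degrees(np.arctan2(T[1,2],T[0,2])),s["joint_positions"].round(2),s["grip_width"],rel(s,[.6325,.07,.2]))
```

```text
1.0207904320690153 [ 0.05  0.26  1.6  -0.    1.29  0.03] 0.05193456232569452 [2.58 3.   9.6 ]
```

servo_tool(
  plan=[
    [0.6,0,2.4,0,0.5],
    [0.6,0,2.4,0,0.5],
    [0.7,0,2.4,0,0.5],
    [0.7,1,2.4,0,0.5],
    [0,1,0,0,0.5],
    [0,0,0,0,0.5],
    [0,0,0,0,0.5],
  ],
)

```text
t: 13.3
eef_pos: [0.6299, 0.0727, 0.2124]
tool_rot: [-0.505, 0.506, -0.495, 0.494]
wrist_force: [-0.4, 0.1, -1.8]
grip_width: 0.0521
```

Run:
```python
from h import *
from cell import status
s=status.observe();T=tool(s)
print(np.degrees(np.arctan2(T[1,2],T[0,2])),s["eef_pos"],rel(s,[.6325,.07,.117]))
c=grab("wrist",7);E=T@c["tool_from_camera"];P=cloud(c,E)
for a,b in ((-.2,-.1),(-.1,-.03),(-.03,.03)):
  m=(abs(P[...,0]-.633)<.03)&(P[...,2]>.125)&(P[...,2]<.15)&(P[...,1]<b)&(P[...,1]>a)
  print(m.sum(),P[m].mean(0),P[m][:,2].max())
c=grab("side",7)
```

```text
1.2374247680646218 [0.6298921  0.07271736 0.21241728] [0.28 9.54 0.27]
151 [ 0.63742527 -0.10667629  0.13496674] 0.13762082355695554
388 [ 0.63707257 -0.08331067  0.13520351] 0.1379289809726072<stdin>:8: RuntimeWarning: Mean of empty slice.
  ret = um.true_divide(
Traceback (most recent call last):
ValueError: zero-size array to reduction operation maximum which has no identity
```

View pics/wrist7.png

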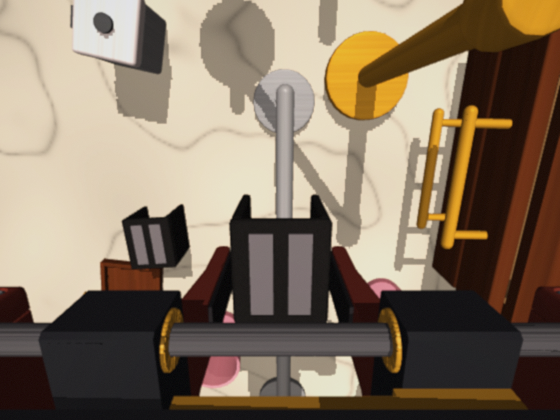

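servo_tool(
  plan=[
    [0.3,0,0.3,0,0.5],
    [0,3,0,0,0.5],
    [0,3,0,0,0.5],
    [0,2,0,0,0.5],
    [0,1,0,0,0.5],
    [0,0,0,0,0.5],
    [0,0,0,0,0.5],
  ],
)

```text
t: 14.22
eef_pos: [0.6353, 0.0691, 0.1239]
tool_rot: [0.506, -0.505, 0.494, -0.495]
wrist_force: [-0.0, -0.2, -0.3]
grip_width: 0.0515
```

Run:
```python
from h import *
from cell import status
s=status.observe();T=tool(s)
print(np.degrees(np.arctan2(T[1,2],T[0,2])),s["eef_pos"],s["wrist_force"])
c=grab("side",7)
cv2.imwrite("pics/z7.png",cv2.resize(c["image"][130:310,180:400,::-1],None,fx=3.2,fy=3.2))
```

```text
1.2012138570717055 [0.63531645 0.06914079 0.1238828 ] [-0.02572065 -0.19021802 -0.3242693 ]
```

View pics/z7.png

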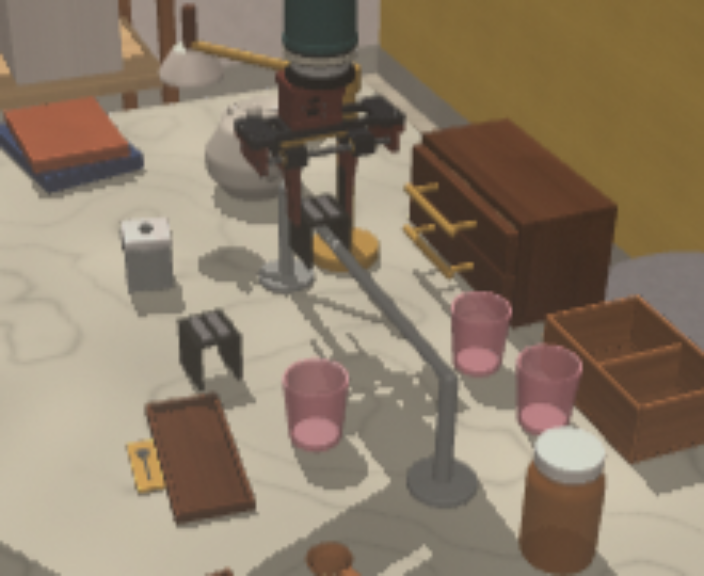

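Trivet at z7 (320,225) straddles the bar. Lower 0.5 cm more, release, retreat.

servo_tool(
  plan=[
    [0,0.4,0,0,0.5],
    [0,0.3,0,0,0.5],
    [0,0,0,0,0.5],
    [0,0,0,0,0.2],
    [0,0,0,0,0],
    [0,0,0,0,0],
    [0,0,0,0,0],
    [0,0,0,0,0],
  ],
)

```text
t: 15.28
eef_pos: [0.6344, 0.0692, 0.1157]
tool_rot: [-0.505, 0.505, -0.495, 0.495]
wrist_force: [-0.4, 0.0, -0.0]
grip_width: 0.0874
```

servo_tool(
  plan=[
    [0,-2,0,0,0],
    [0,-4,0,0,0],
    [0,-5,0,0,0],
    [0,0,0,0,0],
    [0,0,0,0,0],
  ],
)

```text
t: 15.9
eef_pos: [0.634, 0.0692, 0.2253]
tool_rot: [-0.505, 0.505, -0.495, 0.495]
wrist_force: [0.5, -1.2, -0.4]
grip_width: 0.0877
```

Run:
```python
from h import *
from cell import status
s=status.observe();T=tool(s)
print(np.degrees(np.arctan2(T[1,2],T[0,2])),s["eef_pos"],s["wrist_force"],rel(s,[.486,.016,.15]))
c=grab("side",8);P=cloud(c)
cv2.imwrite("pics/z8.png",cv2.resize(c["image"][130:310,180:400,::-1],None,fx=3.2,fy=3.2))
```

```text
1.204357797442263 [0.63399685 0.06918773 0.22533783] [ 0.49094573 -1.20910501 -0.39306181] [  5.01   7.54 -14.9 ]
```

View pics/z8.png

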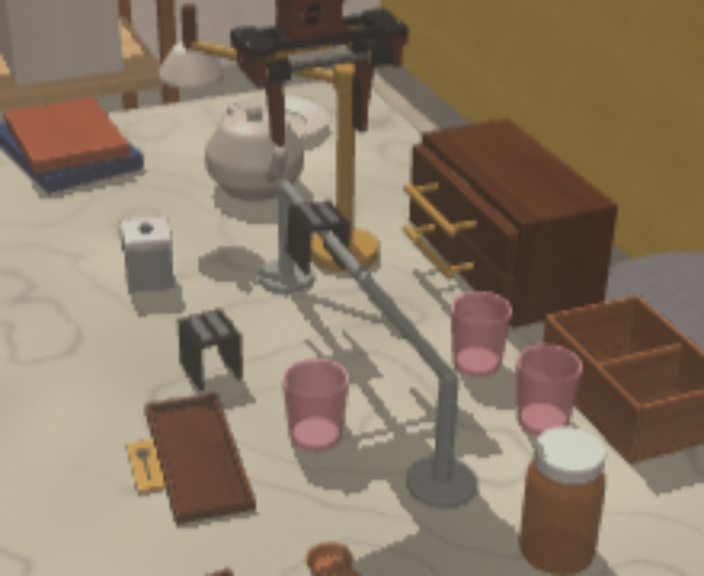

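servo_tool(
  plan=[
    [0,0,-5,0,0],
    [2,0,-5,0,0],
    [3,0,-4.9,0,0],
    [0,4,0,-0.052,0],
    [0,3.5,0,0,0],
    [0,0,0,0,0],
    [0,0,0,0,0],
  ],
)

```text
t: 16.82
eef_pos: [0.4866, 0.0161, 0.1509]
tool_rot: [-0.518, 0.518, -0.482, 0.481]
wrist_force: [0.8, -0.1, 0.1]
grip_width: 0.088
```

Run:
```python
from h import *
from cell import status
s=status.observe();T=tool(s)
c=grab("wrist",9);E=T@c["tool_from_camera"];P=cloud(c,E)
m=(P[...,2]>.05)&(P[...,2]<.066)&(abs(P[...,0]-.486)<.06)&(abs(P[...,1]-.016)<.06)
print(m.sum(),rect(P[m]))
print(np.degrees(np.arctan2(T[1,2],T[0,2])),rel(s,[.486,.016,.034]))
```

```text
3877 (array([485.8,  14. ]), array([52.1, 60.7]), 4.7)
4.18565701485604 [ 1.000e-02  1.169e+01 -5.000e-02]
```

View pics/wrist9.png

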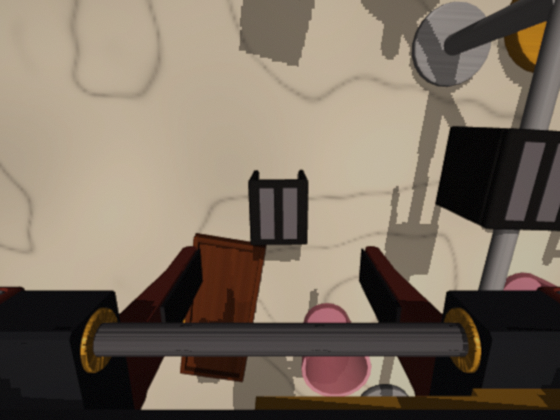

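servo_tool(
  plan=[
    [0.1,5,0,0,0],
    [0,4,0,0,0],
    [0,2.7,0,0,0],
    [0,0,0,0,0],
    [0,0,0,0,0.5],
    [0,0,0,0,0.5],
    [0,0,0,0,0.5],
    [0,0,0,0,0.5],
  ],
)

```text
t: 17.88
eef_pos: [0.4866, 0.0151, 0.0343]
tool_rot: [0.518, -0.518, 0.481, -0.482]
wrist_force: [0.4, 1.1, 5.6]
grip_width: 0.0519
```

servo_tool(
  plan=[
    [0,0,0,0,0.5],
    [0,0,0,0,0.5],
    [0,-3,0,0,0.5],
    [0,-6,0,0,0.5],
    [0,-6,0,0,0.5],
    [0,-3,0,0.052,0.5],
    [0,0,0,0,0.5],
  ],
)

```text
t: 18.75
eef_pos: [0.4884, 0.0149, 0.216]
tool_rot: [0.506, -0.504, 0.493, -0.496]
wrist_force: [-0.3, 0.3, -1.7]
grip_width: 0.052
```

Run:
```python
from h import *
from cell import status
s=status.observe();T=tool(s)
print(s["eef_pos"],np.degrees(np.arctan2(T[1,2],T[0,2])),rel(s,[.6355,-.035,.2]))
```

```text
[0.48838244 0.01489528 0.21597235] 1.2197086298868105 [ 5.3   1.68 14.59]
```

servo_tool(
  plan=[
    [2,0,2,0,0.5],
    [2,0,4,0,0.5],
    [1.3,0,4,0,0.5],
    [0,0,3,0,0.5],
    [0,0,1.6,0,0.5],
    [0,0,0,0,0.5],
    [0,0,0,0,0.5],
  ],
)

```text
t: 19.62
eef_pos: [0.632, -0.0345, 0.213]
tool_rot: [-0.505, 0.506, -0.495, 0.494]
wrist_force: [0.8, -0.5, -1.1]
grip_width: 0.052
```

Run:
```python
from h import *
from cell import status
s=status.observe();T=tool(s)
print(s["eef_pos"],np.degrees(np.arctan2(T[1,2],T[0,2])),rel(s,[.6355,-.035,.117]))
c=grab("wrist",10)
```

```text
[ 0.63204657 -0.03448887  0.21298216] 1.2346049298390918 [0.06 9.6  0.37]
```

View pics/wrist10.png

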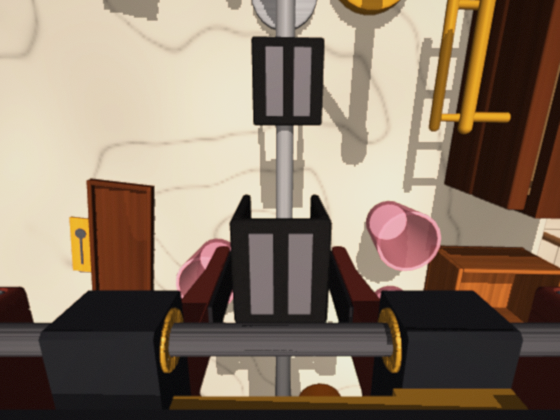

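Held trivet (281,270) is centred on the bar (col 285); the first one (287,80) hangs well.

servo_tool(
  plan=[
    [0,0,0.3,0,0.5],
    [0,3,0,0,0.5],
    [0,3,0,0,0.5],
    [0,2,0,0,0.5],
    [0,1,0,0,0.5],
    [0,0.6,0,0,0.5],
    [0,0,0,0,0.5],
    [0,0,0,0,0.5],
  ],
)

```text
t: 20.68
eef_pos: [0.6372, -0.0349, 0.1186]
tool_rot: [0.505, -0.505, 0.494, -0.495]
wrist_force: [0.4, -0.5, -1.4]
grip_width: 0.0516
```

servo_tool(
  plan=[
    [0,0,0,0,0.2],
    [0,0,0,0,0],
    [0,0,0,0,0],
    [0,0,0,0,0],
    [0,-2,0,0,0],
    [0,-4,0,0,0],
    [0,-5,0,0,0],
    [0,0,0,0,0],
  ],
)

```text
t: 21.68
eef_pos: [0.6398, -0.0352, 0.2325]
tool_rot: [0.507, -0.503, 0.492, -0.497]
wrist_force: [0.3, 0.3, -1.2]
grip_width: 0.088
```

servo_tool(
  plan=[
    [0,-5,-5,0,0],
    [0,-5,-5,0,0],
    [0,0,-5,0,0],
    [0,0,0,0,0],
  ],
)

```text
t: 22.18
eef_pos: [0.4946, -0.0372, 0.3157]
tool_rot: [-0.505, 0.506, -0.495, 0.494]
wrist_force: [0.9, -0.2, 0.1]
grip_width: 0.0878
```

Run:
```python
from h import *
from cell import status
s=status.observe();T=tool(s)
print(s["eef_pos"],np.degrees(np.arctan2(T[1,2],T[0,2])))
c=grab("side",11);cv2.imwrite("pics/z11.png",cv2.resize(c["image"][130:340,180:400,::-1],None,fx=2.8,fy=2.8))
w=grab("wrist",11)
c=grab("top",11)
```

```text
[ 0.49461055 -0.03722424  0.31566113] 1.178230065222046
```

View pics/z11.png

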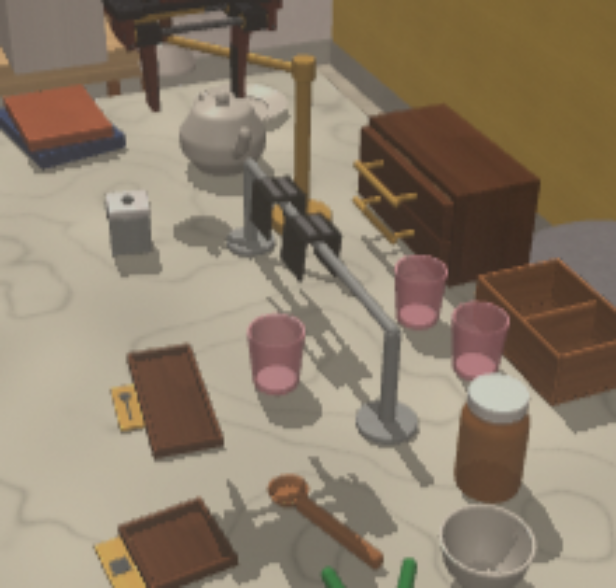

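View pics/wrist11.png

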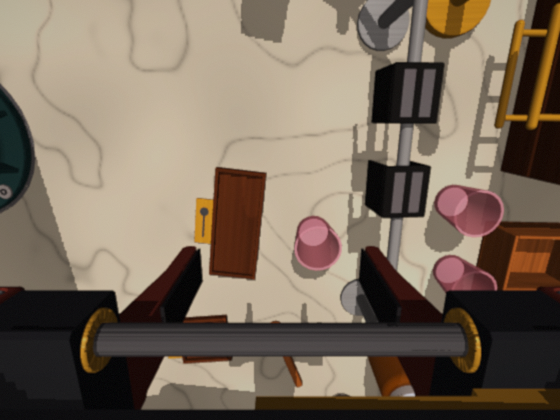

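View pics/top11.png

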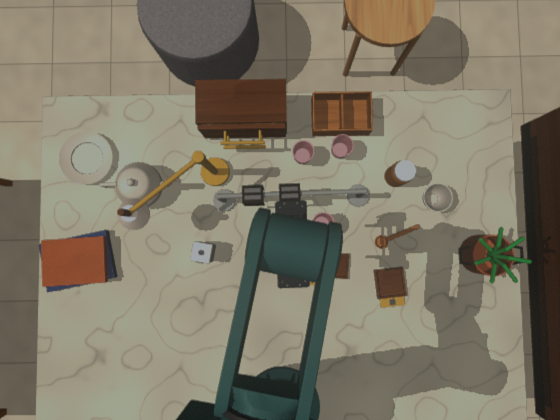

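Run:
```python
from h import *
for k in (0,):
  c=load("top",k);hsv=cv2.cvtColor(c["image"],cv2.COLOR_RGB2HSV)
  for n,(u0,u1,v0,v1,zz,mask) in dict(slotS=(280,360,240,295,.012,lambda h:(h[...,1]>110)&(h[...,2]<115)),slotT=(365,415,255,315,.012,lambda h:(h[...,1]>110)&(h[...,2]<115)),tabS=(290,345,270,295,.008,lambda h:(h[...,1]>110)&(h[...,2]>115)),spoon=(368,428,215,255,.012,lambda h:h[...,1]>115)).items():
    m=np.zeros(hsv.shape[:2],np.uint8);m[v0:v1,u0:u1]=mask(hsv)[v0:v1,u0:u1]
    m=cv2.morphologyEx(m,cv2.MORPH_OPEN,np.ones((2,2),np.uint8))
    cs,_=cv2.findContours(m,cv2.RETR_EXTERNAL,cv2.CHAIN_APPROX_NONE);q=max(cs,key=cv2.contourArea)[:,0]
    p=np.array([ray(c,u,v,zz)[:2] for u,v in q]);print(n,len(q),rect(p))
P=cloud(load("top",11));
m=(P[...,2]>.06)&(P[...,2]<.085)&(abs(P[...,0]-.471)<.05)&(abs(P[...,1]-.23)<.05);print("tin",rect(P[m]))
for k in (0,11):
  Q=cloud(load("side",k));im=cv2.cvtColor(load("side",k)["image"],cv2.COLOR_RGB2HSV)
  m=(im[...,1]>120)&(Q[...,2]>.003)&(Q[...,2]<.03)&(abs(Q[...,0]-.51)<.07)&(Q[...,1]<-.27)&(Q[...,1]>-.47);print("side spoon",m.sum(),rect(Q[m]))
  m=(Q[...,2]>.115)&(Q[...,2]<.16)&(abs(Q[...,0]-.635)<.04)&(abs(Q[...,1]-.02)<.12);
  for y in (.07,-.035):
    mm=m&(abs(Q[...,1]-y)<.04)&(Q[...,2]>.14); 
    if mm.any(): print(y,rect(Q[mm]),Q[mm][:,2].mean())
```

```text
slotS 168 (array([ 423.6, -130.4]), array([167.6,  74.6]), 84.4)
slotT 147 (array([ 362.6, -343.2]), array([87.1, 87.3]), 5.8)
tabS 96 (array([ 373. , -120.4]), array([72.9, 26.4]), 84.4)
spoon 97 (array([ 504.6, -371. ]), array([ 36.8, 143.4]), 15.6)
tin (array([471.1, 229.7]), array([58.4, 60. ]), 79.6)
side spoon 188 (array([ 503.1, -371.8]), array([ 42. , 142.2]), 12.9)
side spoon 99 (array([ 503.8, -371.7]), array([ 38.7, 144.3]), 13.9)
0.07 (array([632.5,  64.6]), array([63.1, 50. ]), 88.0) 0.14247541402333413
-0.035 (array([633.4, -38.8]), array([49.2, 62.5]), 3.7) 0.14277701706306187
```

servo_tool(
  plan=[
    [4.5,0,-1.5,0,0],
    [4.5,0,-1.5,0,0],
    [4.5,0,-1.5,0,0],
    [4.5,0,-1.5,0,0],
    [0,0,0,0,0],
    [0,0,0,0,0],
  ],
)

```text
t: 23.08
eef_pos: [0.4428, -0.2189, 0.3154]
tool_rot: [0.505, -0.505, 0.495, -0.494]
wrist_force: [-0.1, 0.0, -0.8]
grip_width: 0.0878
```

Run:
```python
from h import *
from cell import status
s=status.observe();T=tool(s);print(s["eef_pos"])
c=grab("wrist",12);np.save("pics/T12.npy",T)
```

```text
[ 0.44281398 -0.21885387  0.31541752]
```

View pics/wrist12.png

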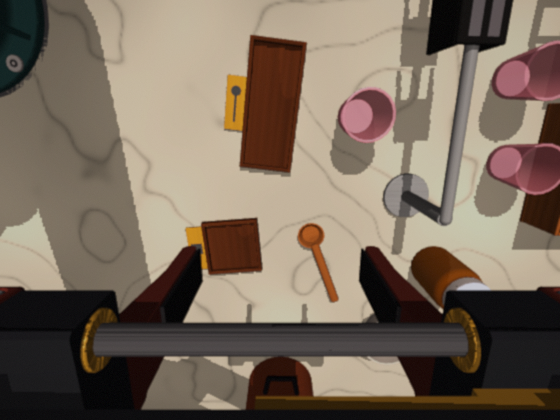

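```bash
cat >> h.py <<'E'
def corners(c,E,box,mask,zz):
    hsv=cv2.cvtColor(c["image"],cv2.COLOR_RGB2HSV);u0,u1,v0,v1=box
    m=np.zeros(hsv.shape[:2],np.uint8);m[v0:v1,u0:u1]=mask(hsv)[v0:v1,u0:u1]
    m=cv2.morphologyEx(m,cv2.MORPH_OPEN,np.ones((3,3),np.uint8))
    cs,_=cv2.findContours(m,cv2.RETR_EXTERNAL,cv2.CHAIN_APPROX_NONE);q=max(cs,key=cv2.contourArea)[:,0]
    return q,np.array([ray(c,u,v,zz,E)[:2] for u,v in q])
E
python3 - <<'E'
from h import *
c=load("wrist",12);E=np.load("pics/T12.npy")@c["tool_from_camera"]
hs=cv2.cvtColor(c["image"],cv2.COLOR_RGB2HSV);print(hs[100,275],hs[245,230],hs[245,195],hs[235,311],hs[280,325],hs[170,150])
wood=lambda h:(h[...,1]>120)&(h[...,2]<160)&((h[...,0]<14)|(h[...,0]>170))
for n,b,z in (("slotS",(235,310,25,180),.012),("slotT",(200,268,210,280),.012),("spoon",(290,345,215,305),.012)):
    q,p=corners(c,E,b,wood if n!="spoon" else lambda h:h[...,1]>130,z);print(n,rect(p),q.min(0),q.max(0),len(q))
P=cloud(c,E);m=(P[...,2]<.03);m[:215]=0;m[305:]=0;m[:,:290]=0;m[:,345:]=0;m&=hs[...,1]>130
p=P[m];print(m.sum(),rect(p)); cc=p[:,:2]-p[:,:2].mean(0);h=p[p[:,1]<-.36];print("handle",rect(h),np.polyfit(h[:,1],h[:,0],1),p[:,1].min(),p[:,1].max())
E
```

```text
[  9 200  84] [  9 201  80] [ 6 36 70] [ 12 204 169] [ 12 203 148] [ 18  50 182]
slotS (array([ 428.8, -124.4]), array([178. ,  76.3]), 84.4) [240  35] [305 171] 362
slotT (array([ 367.9, -340. ]), array([87.9, 90.8]), 5.5) [202 219] [261 273] 206
spoon (array([ 518.8, -364.4]), array([ 40.9, 146.2]), 28.1) [298 223] [337 301] 175
951 (array([ 518.5, -363. ]), array([ 40.9, 144.5]), 28.4)
handle (array([ 525.5, -396.1]), array([12.8, 80.5]), 21.8) [-0.3910768   0.37052123] -0.4342208679484332 -0.296375991379281
```

servo_tool(
  plan=[
    [3,2,1,-0.12,0.3],
    [3,2,1,-0.12,0.3],
    [3,2,1,-0.115,0.3],
    [0,0,0,0,0.3],
    [0,0,0,0,0.3],
  ],
)

```text
t: 23.75
eef_pos: [0.4845, -0.302, 0.2563]
tool_rot: [0.585, -0.584, 0.398, -0.397]
wrist_force: [-0.3, 0.4, 0.7]
grip_width: 0.0613
```

Run:
```python
from h import *
from cell import status
s=status.observe();T=tool(s);print(s["eef_pos"],np.degrees(np.arctan2(T[1,2],T[0,2])),rel(s,[.512,-.362,.017]))
c=grab("wrist",13);E=T@c["tool_from_camera"];P=cloud(c,E);hs=cv2.cvtColor(c["image"],cv2.COLOR_RGB2HSV)
m=(P[...,2]<.03)&(P[...,2]>.003)&(abs(P[...,0]-.51)<.06)&(P[...,1]<-.28)&(P[...,1]>-.46)&(hs[...,1]>130)
p=P[m];h=p[p[:,1]<-.36];h=h[h[:,1]>-.42];print(m.sum(),np.polyfit(h[:,1],h[:,0],1),p[:,1].min(),p[:,1].max())
wood=lambda h:(h[...,1]>120)&(h[...,2]<160)&((h[...,0]<14)|(h[...,0]>170))
```

```text
[ 0.48448317 -0.30195385  0.2562973 ] 21.53494766178358 [ 6.62 23.92  0.36]
1363 [-0.39671111  0.36815225] -0.43534481857337 -0.2966028577501022
```

View pics/wrist13.png

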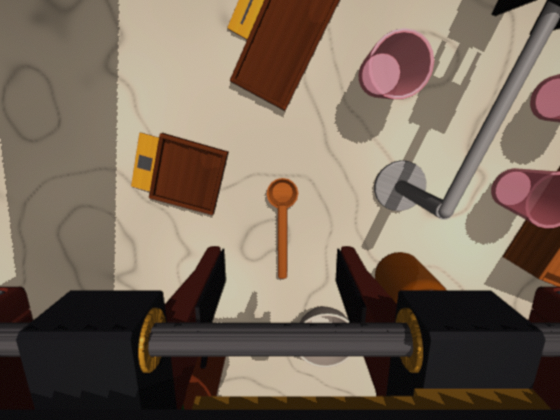

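Run:
```python
from h import *
c=load("top",0)
print("jar",ray(c,405,171,.12),"sugar",ray(c,437,198,.05),"post",ray(c,358,195,.01))
P=cloud(c);m=(P[...,2]>.1)&(P[...,2]<.14)&(P[...,0]>.6)&(P[...,1]<-.3)&(P[...,1]>-.5);print(rect(P[m]))
```

```text
jar [ 0.69599041 -0.36697071  0.12      ] sugar [ 0.62300372 -0.481063    0.05      ] post [ 0.63952039 -0.24893817  0.01      ]
(array([ 698.9, -366.5]), array([58.7, 59.4]), 0.2)
```

servo_tool(
  plan=[
    [3.3,5,0.2,0,0.3],
    [3.3,5,0.2,0,0.3],
    [0,3,0,0,0.3],
    [0,0,0,0,0.3],
    [0,0,0,0,0.3],
  ],
)

```text
t: 24.42
eef_pos: [0.513, -0.3632, 0.1282]
tool_rot: [-0.585, 0.585, -0.397, 0.398]
wrist_force: [-0.1, -0.9, -0.5]
grip_width: 0.0613
```

servo_tool(
  plan=[
    [0,5,0,0,0.3],
    [0,4,0,0,0.3],
    [0,2.1,0,0,0.3],
    [0,0,0,0,0.3],
    [0,0,0,0,0.9],
    [0,0,0,0,0.9],
    [0,0,0,0,0.9],
    [0,0,0,0,0.9],
  ],
  newtons=12,
)

```text
t: 25.42
eef_pos: [0.5124, -0.3635, 0.0157]
tool_rot: [-0.585, 0.585, -0.397, 0.398]
wrist_force: [0.2, -0.0, 0.3]
grip_width: 0.0248
```

servo_tool(
  plan=[
    [0,0,0,0,0.9],
    [0,0,0,0,0.9],
    [0,0,0,0,0.9],
    [0,-3,0,0,0.9],
    [0,-5,0,0,0.9],
    [0,-4,0,0,0.9],
    [0,0,0,0,0.9],
  ],
)

```text
t: 26.3
eef_pos: [0.5143, -0.3652, 0.1389]
tool_rot: [-0.584, 0.585, -0.395, 0.4]
wrist_force: [0.2, -0.5, 0.1]
grip_width: 0.0088
```

Run:
```python
from h import *
from cell import status
s=status.observe();T=tool(s);print(s["eef_pos"],s["grip_width"],np.degrees(np.arctan2(T[1,2],T[0,2])))
c=grab("wrist",14)
```

```text
[ 0.51433458 -0.36518032  0.13886669] 0.008806692274292753 21.545836134502434
```

View pics/wrist14.png

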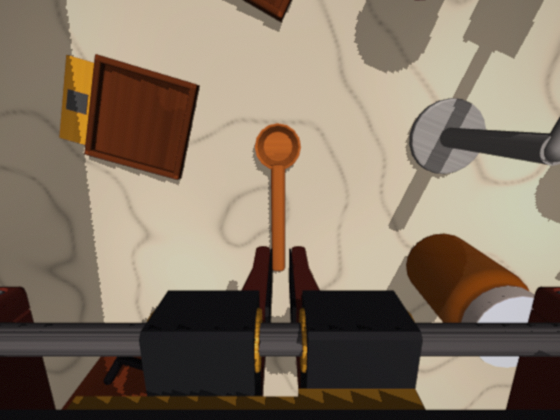

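Run:
```python
from h import *
from cell import status
s=status.observe();T=tool(s)
c=load("wrist",14);E=T@c["tool_from_camera"];P=cloud(c,E);hs=cv2.cvtColor(c["image"],cv2.COLOR_RGB2HSV)
m=(P[...,2]<.03)&(P[...,2]>-.01)&(hs[...,1]>130);m[:110]=0;m[275:]=0;m[:,:245]=0;m[:,305:]=0;m[247:,:270]=0;m[247:,287:]=0
p=P[m];d=np.array([np.cos(np.radians(111.5)),np.sin(np.radians(111.5))]);t=p[:,:2]@d;tc=s["eef_pos"][:2]@d
h=p[t<t.max()-.06];print(m.sum(),np.polyfit(h[:,1],h[:,0],1),p[np.argmin(t)],p[np.argmax(t)],t.min()-tc,t.max()-tc,np.median(h[:,2]),rel(s,p[np.argmin(t)]),h[:,:2].mean(0))
print(tool(s)[:3,:3].round(3))
for u,v in [(278,150),(279,200),(279,262)]: print(P[v,u].round(4))
```

```text
2983 [-0.39551191  0.36760174] [ 0.53873661 -0.43294278  0.01200524] [ 0.48421222 -0.29641795  0.01086149] -0.07352042558300675 0.07348793089862476 0.013035131709253467 [ 7.31 12.48 -0.16] [ 0.52183353 -0.38995485]
[[ 0.367  0.002  0.93 ]
 [-0.93  -0.002  0.367]
 [ 0.003 -1.     0.001]]
[ 0.4941 -0.3193  0.0041]
[ 0.5121 -0.3623  0.014 ]
[ 0.5361 -0.4235  0.0134]
```

servo_tool(
  plan=[
    [0,0,0,0,0.5],
    [0,0,0,0,0.5],
    [0,5,0,0,0.5],
    [0,5,0,0,0.5],
    [0,1.5,0,0,0.5],
    [0,0,0,0,0.5],
    [0,0,0,0,0.5],
  ],
  newtons=25,
)

```text
t: 27.22
eef_pos: [0.5133, -0.3643, 0.0217]
tool_rot: [-0.584, 0.585, -0.397, 0.399]
wrist_force: [0.7, 0.2, 0.6]
grip_width: 0.0439
```

servo_tool(
  plan=[
    [0,0.85,0,0,0.5],
    [0,0,0,0,0.5],
    [0,0,0,0,0.9],
    [0,0,0,0,0.9],
    [0,0,0,0,0.9],
    [0,0,0,0,0.9],
    [0,0,0,0,0.9],
    [0,0,0,0,0.9],
  ],
)

```text
t: 28.22
eef_pos: [0.5122, -0.3633, 0.0117]
tool_rot: [-0.585, 0.585, -0.398, 0.398]
wrist_force: [-0.2, -0.2, 0.3]
grip_width: 0.0089
```

Run:
```python
from h import *
from cell import status
c=grab("wrist",15);c=grab("side",15);cv2.imwrite("pics/z15.png",cv2.resize(c["image"][250:380,220:400,::-1],None,fx=4,fy=4))
c=grab("top",15)
```

```text
(no output)
```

View pics/wrist15.png

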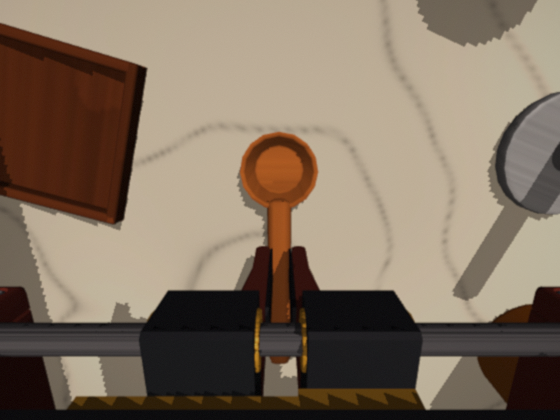

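View pics/z15.png

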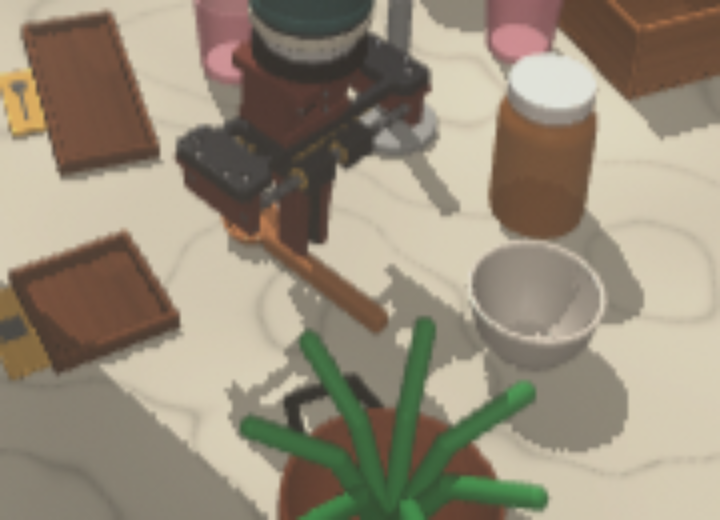

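servo_tool(
  plan=[
    [0,0,0,0,1],
    [0,0,0,0,1],
    [0,0,0,0,1],
    [0,0,0,0,1],
  ],
)

```text
t: 28.88
eef_pos: [0.5122, -0.3633, 0.0117]
tool_rot: [-0.585, 0.585, -0.398, 0.398]
wrist_force: [-0.3, 0.8, -0.2]
grip_width: 0.0003
```

Run:
```python
from h import *
from cell import status
c=grab("wrist",16)
i=np.hstack([c["image"][100:380,150:430,::-1]]);cv2.imwrite("pics/z16.png",cv2.resize(i,None,fx=2,fy=2))
c=grab("side",16);cv2.imwrite("pics/z16s.png",cv2.resize(c["image"][270:350,240:340,::-1],None,fx=6,fy=6,interpolation=2))
```

```text
(no output)
```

View pics/z16.png

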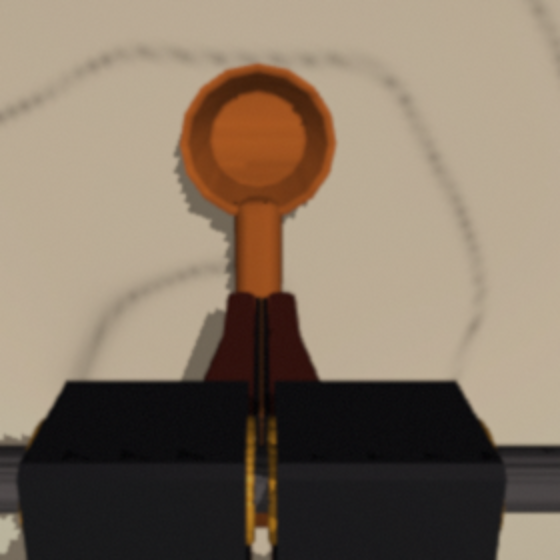

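View pics/z16s.png

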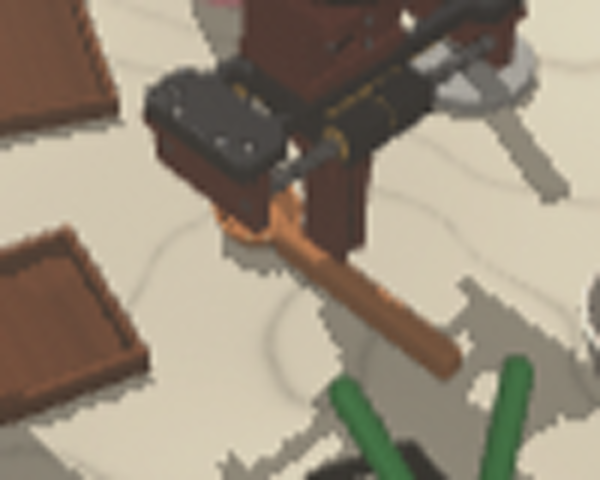

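Run:
```python
from h import *
from cell import status
s=status.observe();T=tool(s);c=load("side",16);Ei=np.linalg.inv(c["extrinsics"])
def pr(p):
    q=Ei@np.append(p,1);q=c["K"]@q[:3];return (q[:2]/q[2]).round(1)
tip=T@np.array([0,.011,0,1]);print(tip,pr(tip[:3]),pr(s["eef_pos"]),[pr(tip[:3]+np.array([0,0,h])) for h in (.02,.04)])
P=cloud(c);print([ (u,v,P[v,u].round(4)) for u,v in [(294,308),(297,311),(290,310),(300,318),(292,313),(310,325)]])
w=load("wrist",16);Q=cloud(w,T@w["tool_from_camera"]);print([Q[v,u].round(4) for u,v in [(278,170),(279,210),(279,235),(270,255),(290,255),(281,270)]])
```

```text
[ 5.12162557e-01 -3.63316314e-01  6.65827070e-04  1.00000000e+00] [295.  315.9] [295.1 313.1] [array([295.2, 310.7]), array([295.3, 305.5])]
[(294, 308, array([ 0.5055, -0.3694,  0.039 ])), (297, 311, array([ 0.512 , -0.3757,  0.0313])), (290, 310, array([ 0.5008, -0.3533,  0.0183])), (300, 318, array([ 0.5153, -0.3898,  0.0169])), (292, 313, array([ 0.5038, -0.3608,  0.0126])), (310, 325, array([ 0.53  , -0.4227,  0.017 ]))]
[array([ 0.4935, -0.318 ,  0.0051]), array([ 0.5017, -0.3372,  0.016 ]), array([ 0.5073, -0.3515,  0.0149]), array([ 0.5039, -0.3551,  0.0385]), array([ 0.5133, -0.3513,  0.0388]), array([ 0.5097, -0.3546,  0.052 ])]
```

Run:
```python
from h import *
c=load("side",16);P=cloud(c)
for u in (295,297,299):
  for v in range(306,322): print(u,v,P[v,u].round(4),c["image"][v,u])
```

```text
295 306 [ 0.5047 -0.3772  0.0538] [80 61 53]
295 307 [ 0.5055 -0.3757  0.0486] [81 61 53]
295 308 [ 0.5062 -0.3745  0.0434] [81 61 53]
295 309 [ 0.5046 -0.3781  0.0436] [82 62 55]
295 310 [ 0.5058 -0.3758  0.0373] [81 61 53]
295 311 [ 0.5056 -0.3764  0.0342] [81 61 53]
295 312 [ 0.5048 -0.3785  0.0327] [86 63 55]
295 313 [ 0.5098 -0.3679  0.0172] [110  80  61]
295 314 [ 0.5103 -0.3671  0.0124] [118  84  62]
295 315 [ 0.5078 -0.3727  0.0148] [120  86  63]
295 316 [ 0.5075 -0.3735  0.0118] [114  83  61]
295 317 [ 0.5075 -0.3737  0.0082] [108  80  60]
295 318 [ 0.5072 -0.3747  0.0054] [106  78  58]
295 319 [ 5.078e-01 -3.736e-01  2.000e-04] [110  92  77]
295 320 [ 0.5076 -0.3743 -0.0029] [131 123 109]
295 321 [ 5.05e-01 -3.80e-01 -2.00e-04] [137 130 116]
297 306 [ 0.5096 -0.3795  0.0542] [79 61 54]
297 307 [ 0.5119 -0.3749  0.0455] [78 60 53]
297 308 [ 0.511  -0.3771  0.0441] [79 61 54]
297 309 [ 0.5107 -0.3779  0.0412] [79 61 54]
297 310 [ 0.5127 -0.374   0.0332] [79 60 53]
297 311 [ 0.512  -0.3757  0.0313] [79 60 54]
297 312 [ 0.5112 -0.3776  0.0295] [84 67 59]
297 313 [ 0.5157 -0.368
[... 461 characters left out ...]
 [ 0.518  -0.3748  0.0433] [79 60 53]
299 308 [ 0.5184 -0.3742  0.0389] [80 61 54]
299 309 [ 0.5187 -0.3739  0.0347] [80 60 54]
299 310 [ 0.5184 -0.3749  0.0321] [80 61 54]
299 311 [ 0.5187 -0.3746  0.0278] [131 114 101]
299 312 [ 0.5295 -0.3524 -0.0006] [196 185 164]
299 313 [ 0.5281 -0.3555 -0.0011] [209 199 177]
299 314 [ 0.5253 -0.3615  0.0017] [183 161 137]
299 315 [ 0.5171 -0.3788  0.0171] [132 103  82]
299 316 [ 0.5169 -0.3797  0.0143] [117  84  63]
299 317 [ 0.5134 -0.3871  0.0189] [117  85  63]
299 318 [ 0.5142 -0.3857  0.0134] [120  86  63]
299 319 [ 0.5127 -0.389   0.0133] [114  82  61]
299 320 [ 0.5128 -0.3891  0.0095] [107  79  60]
299 321 [ 0.5128 -0.3894  0.0059] [106  78  59]
```

Run:
```python
from h import *
for k in (1,4,5,12,16):
  w=load("wrist",k);Q=cloud(w,w["tool_from_camera"])  # tool coords
  hs=cv2.cvtColor(w["image"],cv2.COLOR_RGB2HSV)
  m=(w["z_map"]>0)&(w["z_map"]<.2)&(Q[...,1]>-.08)&(abs(Q[...,0])<.02);m[300:]=0;m[:,:150]=0;m[:,420:]=0
  m&=((hs[...,0]<8)|(hs[...,0]>170))&(hs[...,2]<100)
  q=Q[m];print(k,m.sum(),np.percentile(q[:,1],[0,1,50,99,100]).round(4) if len(q) else None,np.percentile(q[:,0],[1,99]).round(3),np.percentile(q[:,2],[1,99]).round(3))
```

```text
1 2479 [-0.0699 -0.0687 -0.0501 -0.0176 -0.0151] [-0.012  0.005] [-0.047  0.045]
4 2247 [-0.0696 -0.0685 -0.0496 -0.0146  0.0123] [-0.011  0.003] [-0.027  0.028]
5 2442 [-0.0693 -0.0683 -0.0486 -0.0174 -0.015 ] [-0.011  0.006] [-0.052  0.054]
12 2468 [-0.0696 -0.0682 -0.048  -0.0167 -0.0142] [-0.012  0.005] [-0.052  0.055]
16 1646 [-0.0691 -0.0663 -0.0457 -0.0166 -0.0148] [-0.011 -0.009] [-0.01   0.011]
```

servo_tool(
  plan=[
    [0,0,0,0,0.5],
    [0,0,0,0,0.5],
    [0,0,0,0,0.5],
    [0,0,0,0,0.5],
    [0,0.6,0,0,0.5],
    [0,0.5,0,0,0.5],
    [0,0,0,0,0.5],
  ],
  newtons=15,
)

```text
t: 29.85
eef_pos: [0.5117, -0.3629, -0.0001]
tool_rot: [0.585, -0.585, 0.398, -0.397]
wrist_force: [1.0, 0.7, -0.0]
grip_width: 0.044
```

servo_tool(
  plan=[
    [0,0.5,0,0,0.5],
    [0,0.3,0,0,0.5],
    [0,0,0,0,0.5],
    [0,0,0,0,0.5],
  ],
)

```text
t: 30.35
eef_pos: [0.5122, -0.3634, -0.0073]
tool_rot: [-0.585, 0.585, -0.398, 0.398]
wrist_force: [0.3, -0.1, -0.3]
grip_width: 0.044
```

Run:
```python
from h import *
from cell import status
c=grab("side",17);cv2.imwrite("pics/z17s.png",cv2.resize(c["image"][270:350,240:340,::-1],None,fx=6,fy=6,interpolation=2))
```

```text
(no output)
```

View pics/z17s.png

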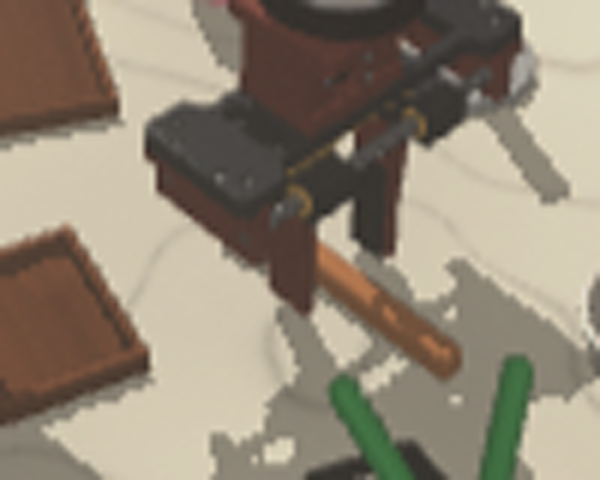

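servo_tool(
  plan=[
    [0,0.2,0,0,0.5],
    [0,0,0,0,0.9],
    [0,0,0,0,0.9],
    [0,0,0,0,0.9],
    [0,0,0,0,0.9],
    [0,0,0,0,0.9],
    [0,0,0,0,0.9],
  ],
)

```text
t: 31.28
eef_pos: [0.5122, -0.3633, -0.0093]
tool_rot: [-0.585, 0.585, -0.398, 0.398]
wrist_force: [-0.4, -0.0, 0.4]
grip_width: 0.0144
```

servo_tool(
  plan=[
    [0,-3,0,0,0.9],
    [0,-6,0,0,0.9],
    [0,-6,0,0,0.9],
    [0,-3,0,0.16,0.9],
    [0,0,0,0.157,0.9],
    [0,0,0,0.156,0.9],
    [0,0,0,0,0.9],
  ],
)

```text
t: 32.15
eef_pos: [0.512, -0.3632, 0.1707]
tool_rot: [0.475, -0.476, 0.523, -0.523]
wrist_force: [0.9, 0.1, -0.7]
grip_width: 0.014
```

Run:
```python
from h import *
from cell import status
s=status.observe();T=tool(s);print(s["eef_pos"],s["grip_width"],np.degrees(np.arctan2(T[1,2],T[0,2])),rel(s,[.4275,-.195,.18]))
c=grab("wrist",18)
```

```text
[ 0.51202309 -0.36317155  0.17066896] 0.014007458929552293 -5.480484339273995 [-15.93  -0.93 -10.02]
```

View pics/wrist18.png

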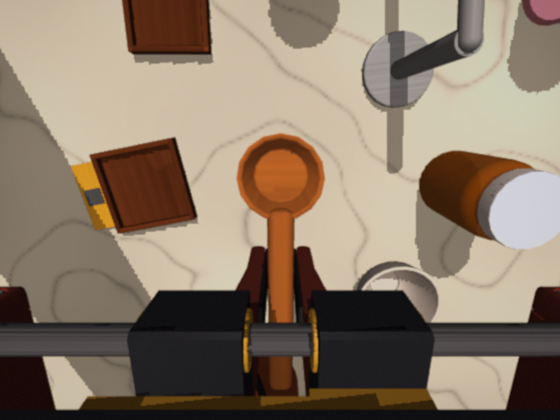

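servo_tool(
  plan=[
    [-4,-0.9,-2.5,0,0.9],
    [-4,0,-2.5,0,0.9],
    [-4,0,-2.5,0,0.9],
    [-4,0,-2.5,0,0.9],
    [0,0,0,0,0.9],
    [0,0,0,0,0.9],
  ],
)

```text
t: 32.95
eef_pos: [0.429, -0.1951, 0.18]
tool_rot: [-0.476, 0.476, -0.523, 0.524]
wrist_force: [0.4, 0.4, -0.4]
grip_width: 0.0141
```

Run:
```python
from h import *
from cell import status
s=status.observe();T=tool(s);print(s["eef_pos"],s["grip_width"],np.degrees(np.arctan2(T[1,2],T[0,2])))
c=grab("wrist",19);np.save("pics/T19.npy",T)
```

```text
[ 0.4289867  -0.19507929  0.18002471] 0.01407358002373222 -5.435451563013203
```

View pics/wrist19.png

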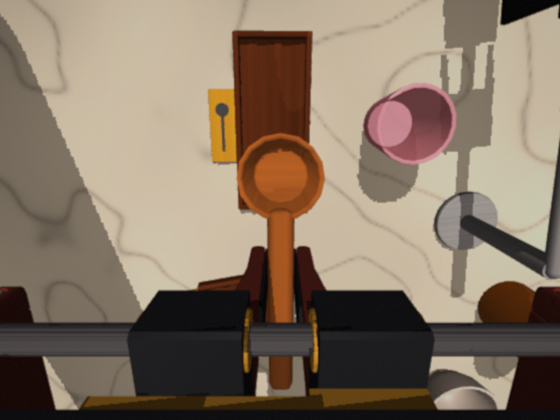

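Run:
```python
from h import *
from cell import status
s=status.observe()
w=load("wrist",19);T=np.load("pics/T19.npy");E=T@w["tool_from_camera"]
a=ray(w,234,31,.012,E);b=ray(w,312,31,.012,E);d=ray(w,239,210,.012,E);r=ray(w,310,120,.012,E)
t1=ray(w,208,90,.008,E);t2=ray(w,212,162,.008,E)
print(a,b,d,r,np.linalg.norm(a-b),np.linalg.norm(a-d),"tabmid",(t1+t2)/2)
ex=(b-a)/np.linalg.norm(b-a);ey=(a-d)/np.linalg.norm(a-d);print(np.degrees(np.arctan2(ex[1],ex[0])),np.degrees(np.arctan2(ey[1],ey[0])))
cen=(b+d)/2;print(cen,rel(s,[cen[0],cen[1],-.004]))
P=cloud(w,E);print("table z",np.median(P[100:200,100:180,2]))
```

```text
[ 0.40093341 -0.03260328  0.012     ] [ 0.4758033  -0.03969399  0.012     ] [ 0.38219597 -0.21091806  0.012     ] [ 0.46821304 -0.1217349   0.012     ] 0.07520491412461758 0.17929654906751935 tabmid [ 0.36311746 -0.11893936  0.008     ]
-5.410181921292773 84.00133493642883
[ 0.42899964 -0.12530602  0.012     ] [-7.01 18.39 -0.72]
table z -0.0004863773607770294
```

servo_tool(
  plan=[
    [-3.5,0,-0.4,0,0.9],
    [-3.5,0,-0.3,0,0.9],
    [0,5,0,0,0.9],
    [0,5,0,0,0.9],
    [0,5,0,0,0.9],
    [0,2.2,0,0,0.9],
    [0,0,0,0,0.9],
    [0,0,0,0,0.9],
  ],
)

```text
t: 34.0
eef_pos: [0.4292, -0.125, 0.0081]
tool_rot: [-0.475, 0.475, -0.523, 0.524]
wrist_force: [-0.3, 0.3, 0.0]
grip_width: 0.0135
```

Run:
```python
from h import *
from cell import status
s=status.observe();T=tool(s);print(s["eef_pos"],s["grip_width"],s["wrist_force"],rel(s,[.429,-.1253,-.0045]))
c=grab("wrist",20)
```

```text
[ 0.42918475 -0.12501153  0.00814733] 0.01353516650696038 [-0.26996158  0.28580223  0.04816587] [ 0.03  1.26 -0.02]
```

View pics/wrist20.png

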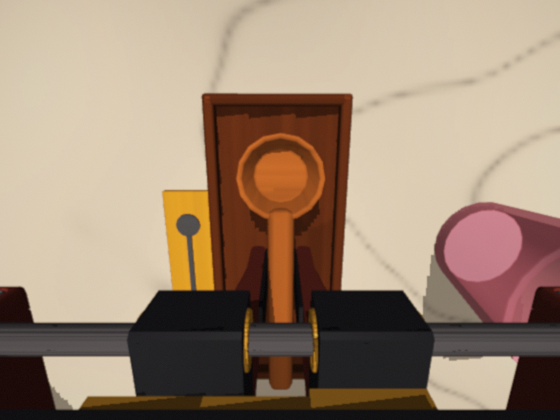

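Run:
```python
from h import *
from cell import status
s=status.observe();T=tool(s);w=load("wrist",20);E=T@w["tool_from_camera"];P=cloud(w,E)
print(ray(w,280,134,.031,E),ray(w,281,388,.033,E),P[140,280],P[385,281],P[250,280])
print("slot",[ray(w,u,v,.012,E).round(4) for u,v in ((203,95),(352,95))])
```

```text
[ 0.43679845 -0.05472049  0.031     ] [ 0.42314593 -0.20011191  0.033     ] [ 0.43652655 -0.05753154  0.02974514] [ 0.42348497 -0.19653497  0.03441065] [ 0.43116551 -0.11215776  0.03338404]
slot [array([ 0.3996, -0.0325,  0.012 ]), array([ 0.4752, -0.0398,  0.012 ])]
```

servo_tool(
  plan=[
    [-0.1,0.7,0,0,0.9],
    [0,0.5,0,0,0.9],
    [0,0,0,0,0.9],
    [0,0,0,0,0.68],
    [0,0,0,0,0.68],
    [0,0,0,0,0.68],
    [0,0,0,0,0.68],
  ],
)

```text
t: 34.92
eef_pos: [0.4281, -0.1231, -0.0043]
tool_rot: [-0.475, 0.475, -0.524, 0.524]
wrist_force: [-0.0, -0.2, 0.0]
grip_width: 0.028
```

servo_tool(
  plan=[
    [0,-2,0,0,0.68],
    [0,-4,0,0,0.3],
    [0,-6,0,0,0],
    [0,-6,0,0,0],
    [-3,0,0,0,0],
    [0,0,0,0,0],
  ],
)

```text
t: 35.67
eef_pos: [0.4309, -0.0922, 0.1763]
tool_rot: [-0.476, 0.475, -0.523, 0.524]
wrist_force: [-0.3, -0.5, -0.9]
grip_width: 0.0748
```

Run:
```python
from h import *
from cell import status
s=status.observe();T=tool(s);print(s["eef_pos"],np.degrees(np.arctan2(T[1,2],T[0,2])))
c=grab("wrist",21);P=cloud(c,T@c["tool_from_camera"])
Q=cloud(grab("top",21));m=(Q[...,2]>.06)&(Q[...,2]<.085)&(abs(Q[...,0]-.471)<.06)&(abs(Q[...,1]-.23)<.06);print("tin",m.sum(),rect(Q[m]),Q[m][:,2].max())
```

```text
[ 0.43087977 -0.09221031  0.17632359] -5.451056515555845
tin 401 (array([471.2, 229.8]), array([58.6, 60. ]), 78.3) 0.08315226247741592
```

View pics/wrist21.png

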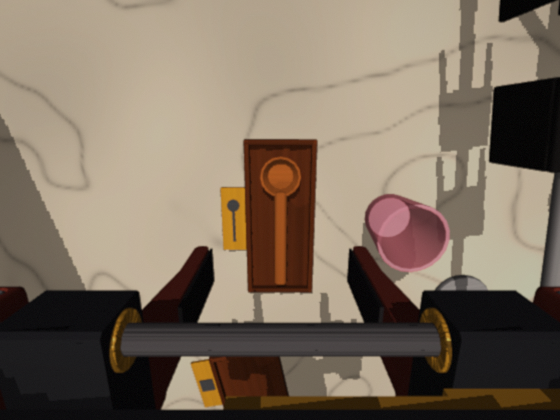

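View pics/top21.png

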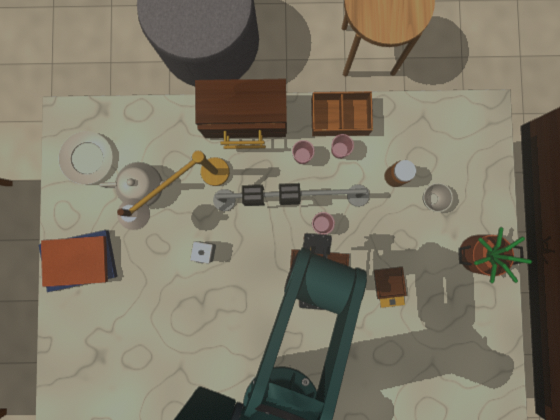

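servo_tool(
  plan=[
    [-5,0,0,0.097,0],
    [-5,0,0.6,0,0],
    [-5,0,0.6,0,0],
    [-5,0,0.6,0,0],
    [-5,0,0.6,0,0],
    [0,0,0,0,0],
    [0,0,0,0,0],
  ],
)

```text
t: 36.65
eef_pos: [0.4972, 0.1472, 0.1746]
tool_rot: [0.448, -0.45, 0.546, -0.546]
wrist_force: [-1.2, -0.3, 0.3]
grip_width: 0.0881
```

Run:
```python
from h import *
from cell import status
s=status.observe();T=tool(s);print(s["eef_pos"],np.degrees(np.arctan2(T[1,2],T[0,2])))
c=grab("wrist",22);P=cloud(c,T@c["tool_from_camera"])
m=(P[...,2]>.066)&(P[...,2]<.085)&(abs(P[...,0]-.471)<.06)&(abs(P[...,1]-.23)<.06);print(m.sum(),rect(P[m]))
print(rel(s,[.471,.23,.02]))
```

```text
[0.49716947 0.1472137  0.17455873] -11.090842861638254
4884 (array([471.3, 228.1]), array([57.2, 60.1]), 79.1)
[-7.65 15.45 -4.13]
```

View pics/wrist22.png

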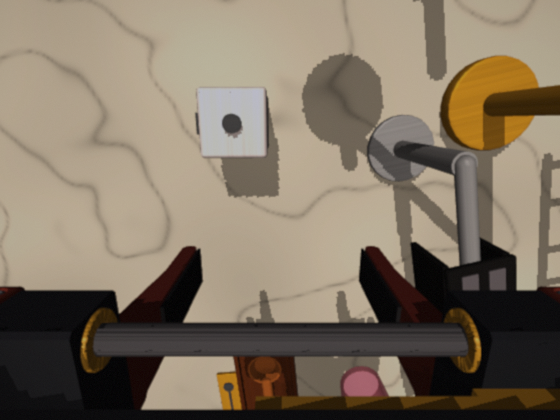

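servo_tool(
  plan=[
    [-3.8,0,-2,0,0],
    [-3.8,0,-2.1,0,0],
    [0,0,0,-0.175,0],
    [0,0,0,-0.175,0],
    [0,0,0,-0.175,0],
    [0,0,0,-0.175,0],
    [0,0,0,-0.175,0],
    [0,0,0,-0.175,0],
  ],
)

```text
t: 37.7
eef_pos: [0.4722, 0.2287, 0.1754]
tool_rot: [-0.663, 0.663, -0.246, 0.246]
wrist_force: [-0.5, -0.8, 0.5]
grip_width: 0.0877
```

servo_tool(
  plan=[
    [0,0,0,-0.175,0],
    [0,0,0,-0.175,0],
    [0,0,0,-0.175,0],
    [0,5,0,0,0],
    [0,0,0,0,0],
    [0,0,0,0,0],
  ],
)

```text
t: 38.45
eef_pos: [0.4726, 0.2298, 0.1264]
tool_rot: [-0.704, 0.704, -0.068, 0.067]
wrist_force: [0.0, 0.0, -0.1]
grip_width: 0.0878
```

Run:
```python
from h import *
from cell import status
s=status.observe();T=tool(s);print(s["eef_pos"],np.degrees(np.arctan2(T[1,2],T[0,2])))
c=grab("wrist",23);P=cloud(c,T@c["tool_from_camera"])
m=(P[...,2]>.066)&(P[...,2]<.085)&(abs(P[...,0]-.471)<.06)&(abs(P[...,1]-.23)<.06);print(m.sum(),rect(P[m]))
print(rel(s,[.471,.229,.02]),P[100,50])
```

```text
[0.47261238 0.22984816 0.1263832 ] 79.04562006374417
5487 (array([470.5, 228.3]), array([58. , 58.9]), 79.1)
[-0.14 10.64 -0.11] [3.41836077e-01 4.50505024e-02 1.71104677e-04]
```

View pics/wrist23.png

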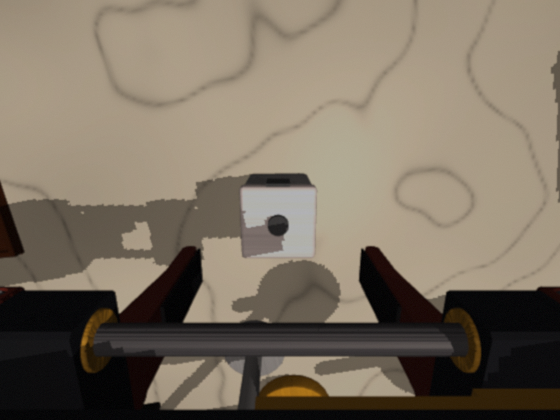

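servo_tool(
  plan=[
    [-0.2,4,-0.1,0,0],
    [0,4,0,0,0],
    [0,2.6,0,0,0],
    [0,0,0,0,0],
    [0,0,0,0,0.45],
    [0,0,0,0,0.45],
    [0,0,0,0,0.45],
    [0,0,0,0,0.45],
  ],
  newtons=20,
)

```text
t: 39.5
eef_pos: [0.4707, 0.2301, 0.0205]
tool_rot: [0.704, -0.704, 0.067, -0.067]
wrist_force: [-1.0, -1.4, 6.7]
grip_width: 0.0578
```

servo_tool(
  plan=[
    [0,0,0,0,0.45],
    [0,0,0,0,0.45],
    [0,-2,0,0,0.45],
    [0,-5,0,0,0.45],
    [0,-5,0,0,0.45],
    [0,-4,0,0,0.45],
    [0,0,0,0,0.45],
  ],
)

```text
t: 40.38
eef_pos: [0.4723, 0.2309, 0.1826]
tool_rot: [0.705, -0.703, 0.065, -0.069]
wrist_force: [0.5, 0.1, -2.5]
grip_width: 0.058
```

Run:
```python
from h import *
from cell import status
s=status.observe();T=tool(s);print(s["eef_pos"],s["grip_width"],np.degrees(np.arctan2(T[1,2],T[0,2])))
c=grab("wrist",24)
```

```text
[0.47232917 0.23091587 0.18260575] 0.058023555395853854 79.13380341589506
```

View pics/wrist24.png

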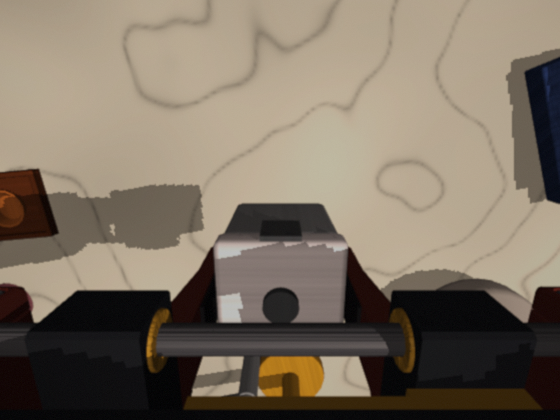

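servo_tool(
  plan=[
    [0,0,-4,0,0.45],
    [0,0,-6,0,0.45],
    [0,0,-6,0,0.45],
    [0,0,-6,0,0.45],
    [0,0,-6,0,0.45],
    [0,0,-6,0,0.45],
    [0,0,-6,0,0.45],
    [0,0,0,0,0.45],
  ],
)

```text
t: 41.42
eef_pos: [0.3929, -0.1661, 0.1779]
tool_rot: [0.704, -0.704, 0.07, -0.068]
wrist_force: [-0.6, 0.4, -2.6]
grip_width: 0.0577
```

servo_tool(
  plan=[
    [0,0,-6,0,0.45],
    [0,0,-6,0,0.45],
    [0.6,0,-4,-0.146,0.45],
    [0,0,0,-0.145,0.45],
    [0,0,0,0,0.45],
    [0,0,0,0,0.45],
  ],
)

```text
t: 42.18
eef_pos: [0.3701, -0.3192, 0.1786]
tool_rot: [0.707, -0.705, -0.035, 0.036]
wrist_force: [-0.2, 0.3, -2.6]
grip_width: 0.0576
```

Run:
```python
from h import *
from cell import status
s=status.observe();T=tool(s);print(s["eef_pos"],s["joint_positions"].round(2),s["grip_width"],np.degrees(np.arctan2(T[1,2],T[0,2])),rel(s,[.368,-.34,.0255]))
c=grab("wrist",25);np.save("pics/T25.npy",T)
```

```text
[ 0.37011858 -0.31924144  0.17859448] [-0.85  0.23  1.78  0.    1.13 -2.52] 0.05760194001569409 95.70641993175455 [-0.4  15.31 -2.08]
```

View pics/wrist25.png

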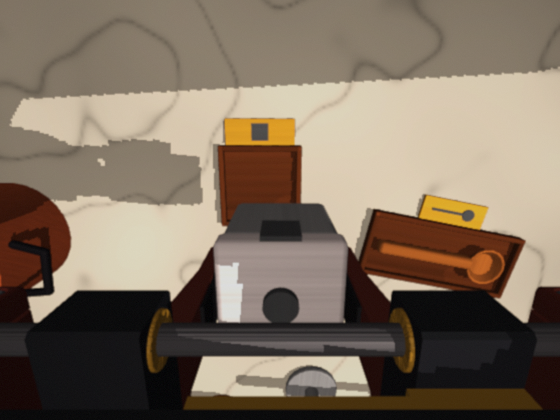

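Run:
```python
from h import *
from cell import status
s=status.observe()
w=load("wrist",25);T=np.load("pics/T25.npy");E=T@w["tool_from_camera"]
a=ray(w,217.5,145,.012,E);b=ray(w,301.5,145,.012,E);d=ray(w,221,226,.012,E)
print(a,b,d,np.linalg.norm(a-b),np.linalg.norm(a-d))
ez=(b-a)/np.linalg.norm(b-a);print(np.degrees(np.arctan2(ez[1],ez[0])))
for half in (.044,.0445):
  ex=np.array([ez[1],-ez[0],0]);cen=(a+b)/2+ex*half;print(cen,rel(s,[cen[0],cen[1],.0255]))
t1=ray(w,225,119,.008,E);t2=ray(w,295,119,.008,E);print("tab",(t1+t2)/2)
c2=load("top",21);P=cloud(c2)
```

```text
[ 0.32608067 -0.39009169  0.012     ] [ 0.31730567 -0.30187773  0.012     ] [ 0.41587714 -0.38217604  0.012     ] 0.08864932532219669 0.09014468152485519
95.68076023534155
[ 0.36547708 -0.34162934  0.012     ] [-0.68 15.34 -2.18]
[ 0.36597462 -0.34157985  0.012     ] [-0.63 15.34 -2.18]
tab [ 0.29542294 -0.34783813  0.008     ]
```

servo_tool(
  plan=[
    [-0.6,0,-2.1,0,0.45],
    [0,4,0,0,0.45],
    [0,4,0,0,0.45],
    [0,3,0,0,0.45],
    [0,2,0,0,0.45],
    [0,0,0,0,0.45],
    [0,0,0,0,0.45],
  ],
)

```text
t: 43.1
eef_pos: [0.3671, -0.3435, 0.0504]
tool_rot: [-0.706, 0.707, 0.036, -0.035]
wrist_force: [0.1, -0.0, -1.7]
grip_width: 0.0576
```

Run:
```python
from h import *
from cell import status
s=status.observe();T=tool(s);print(s["eef_pos"],s["wrist_force"],rel(s,[.366,-.3412,.0255]))
c=grab("wrist",26)
c=grab("side",26);cv2.imwrite("pics/z26.png",cv2.resize(c["image"][260:360,190:310,::-1],None,fx=6,fy=6,interpolation=2))
```

```text
[ 0.36706088 -0.34354762  0.05035751] [ 0.05521445 -0.02379846 -1.70090671] [-0.08  2.49  0.25]
```

View pics/wrist26.png

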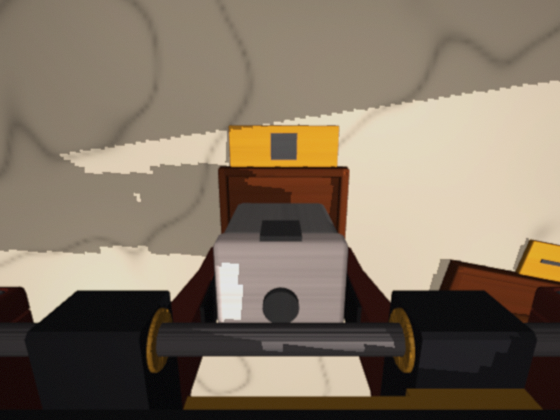

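View pics/z26.png

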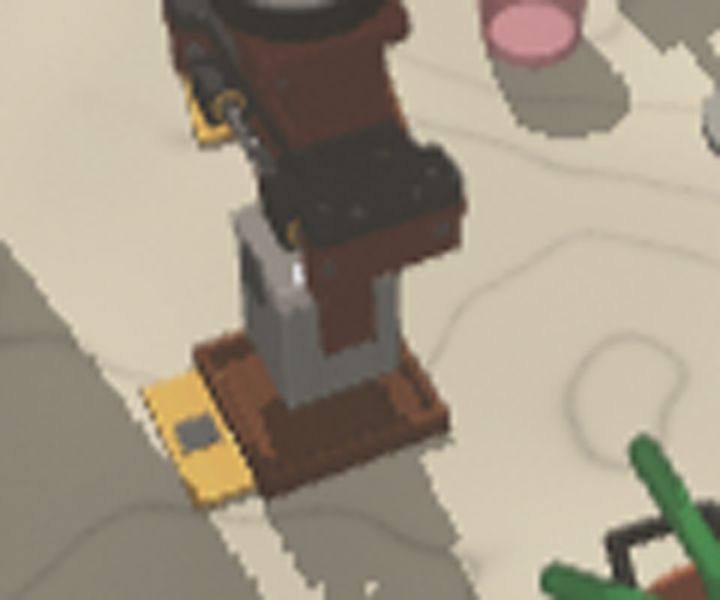

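servo_tool(
  plan=[
    [-0.1,0,0.25,0,0.45],
    [0,1,0,0,0.45],
    [0,0.8,0,0,0.45],
    [0,0.5,0,0,0.45],
    [0,0,0,0,0.45],
    [0,0,0,0,0.45],
  ],
)

```text
t: 43.95
eef_pos: [0.3654, -0.3402, 0.0267]
tool_rot: [-0.706, 0.706, 0.036, -0.036]
wrist_force: [1.2, 0.3, -2.7]
grip_width: 0.0582
```

Run:
```python
from h import *
from cell import status
s=status.observe();T=tool(s);print(s["eef_pos"],s["wrist_force"],rel(s,[.366,-.3412,.0245]))
c=grab("wrist",27)
```

```text
[ 0.36540948 -0.34023658  0.02666291] [ 1.19864801  0.27360535 -2.66611921] [ 0.05  0.22 -0.1 ]
```

View pics/wrist27.png

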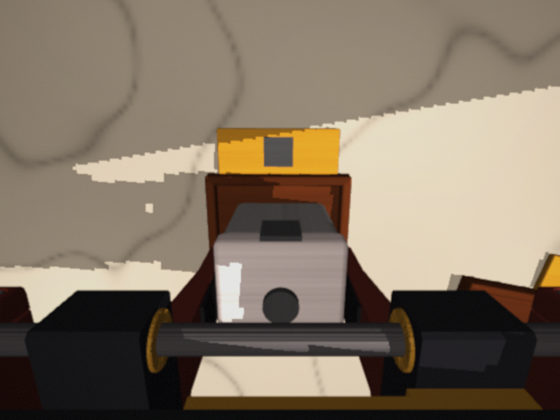

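Tin is centred in the recess (slot edges 207–350 about tin 215–347). Lower 2 mm and release.

servo_tool(
  plan=[
    [0,0.2,0,0,0.45],
    [0,0,0,0,0.45],
    [0,0,0,0,0.25],
    [0,0,0,0,0.05],
    [0,0,0,0,0],
    [0,0,0,0,0],
    [0,0,0,0,0],
  ],
)

```text
t: 44.88
eef_pos: [0.3653, -0.3402, 0.0247]
tool_rot: [-0.706, 0.706, 0.036, -0.036]
wrist_force: [0.0, -0.4, 0.5]
grip_width: 0.088
```

servo_tool(
  plan=[
    [0,-2,0,0,0],
    [0,-5,0,0,0],
    [0,-6,0,0,0],
    [0,-6,0,0,0],
    [0,-6,0,0,0],
    [0,-6,0,0,0],
    [0,0,0,0,0],
  ],
)

```text
t: 45.75
eef_pos: [0.3673, -0.3424, 0.3399]
tool_rot: [-0.703, 0.709, 0.038, -0.034]
wrist_force: [-0.7, -0.0, -0.1]
grip_width: 0.0879
```

Run:
```python
from h import *
from cell import status
s=status.observe();T=tool(s);print(s["eef_pos"],s["joint_positions"].round(2))
c=grab("wrist",28);P=cloud(c,T@c["tool_from_camera"])
c=grab("top",28)
c=grab("side",28);cv2.imwrite("pics/z28.png",cv2.resize(c["image"][130:360,180:400,::-1],None,fx=2.6,fy=2.6,interpolation=2))
```

```text
[ 0.3672611  -0.34239569  0.33993752] [-0.89  0.11  1.52 -0.    1.5  -2.56]
```

View pics/z28.png

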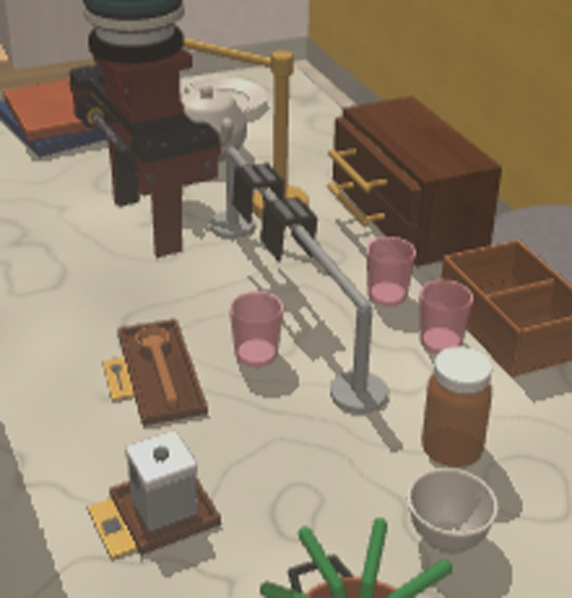

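View pics/top28.png

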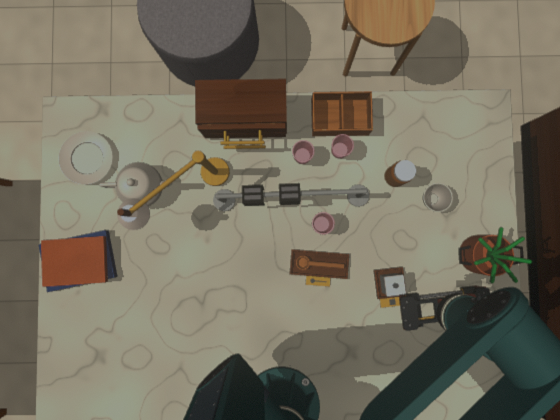

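servo_tool(
  plan=[
    [0,-1,0,0.18,0],
    [0,-1,0,0.18,0],
    [0,0,0,0.18,0],
    [0,0,0,0.18,0],
    [0,0,0,0.18,0],
    [0,0,0,0.09,0],
    [0,0,0,0,0],
  ],
)

```text
t: 46.78
eef_pos: [0.3646, -0.3392, 0.3525]
tool_rot: [0.639, -0.638, 0.305, -0.302]
wrist_force: [-1.0, -0.4, 0.3]
grip_width: 0.088
```

Run:
```python
from h import *
from cell import status
s=status.observe();T=tool(s);print(s["eef_pos"],s["joint_positions"].round(2),np.degrees(np.arctan2(T[1,2],T[0,2])))
for n,zz in (("top",28),("side",28)):
  p=cloud(load(n,zz));m=(p[...,2]>.265)&(p[...,2]<.31)&(abs(p[...,0]-.58)<.04)&(abs(p[...,1]-.37)<.04)
  print(n,m.sum(),p[m].mean(0),p[m].min(0),p[m].max(0)) if m.any() else print(n)
c=load("top",28);print(ray(c,124,211,.293));print(rel(s,[.58,.37,.36]))
```

```text
[ 0.36463574 -0.33923584  0.35252343] [-0.89  0.11  1.49 -0.    1.54 -1.57] 39.12596340740021
top 72 [0.57970388 0.37730432 0.2860926 ] [0.57175505 0.37079205 0.26509751] [0.58907194 0.38732793 0.29626435]
side
[0.58116072 0.36985542 0.293     ]
[-41.43  -0.58  61.46]
```

servo_tool(
  plan=[
    [-3.3,-0.1,4.9,0,0],
    [-3.3,-0.1,4.9,0,0],
    [-3.3,-0.1,4.9,0,0],
    [-3.3,-0.1,4.9,0,0],
    [-3.3,-0.1,4.9,0,0],
    [-3.3,-0.1,4.9,0,0],
    [-3.3,0,4.9,0,0],
    [-3.3,0,4.9,0,0],
  ],
)

```text
t: 47.78
eef_pos: [0.503, 0.1139, 0.3595]
tool_rot: [-0.638, 0.639, -0.304, 0.303]
wrist_force: [1.3, 0.1, -0.1]
grip_width: 0.0877
```

servo_tool(
  plan=[
    [-3.3,0,4.9,0,0],
    [-3.3,0,4.9,0,0],
    [-3.3,0,4.9,0,0],
    [0,0,0,0,0],
    [0,0,0,0,0],
  ],
)

```text
t: 48.4
eef_pos: [0.5543, 0.281, 0.3592]
tool_rot: [-0.638, 0.64, -0.304, 0.303]
wrist_force: [0.1, 0.1, -0.4]
grip_width: 0.0879
```

Run:
```python
from h import *
from cell import status
s=status.observe();T=tool(s);print(s["eef_pos"],s["joint_positions"].round(2),np.degrees(np.arctan2(T[1,2],T[0,2])))
c=grab("wrist",29);p=cloud(c,T@c["tool_from_camera"]);m=(p[...,2]>.265)&(p[...,2]<.31)&(abs(p[...,0]-.58)<.04)&(abs(p[...,1]-.37)<.04)&(c["image"][...,0]<130)
print(m.sum(),p[m].mean(0),p[m].min(0),p[m].max(0)) 
print(rel(s,[.58,.373,.249]))
```

```text
[0.55427487 0.2809883  0.35924133] [ 0.36  0.3   1.23 -0.    1.61 -0.33] 39.18341729088176
642 [0.57853895 0.37736274 0.28825313] [0.57188483 0.36963805 0.26505902] [0.58912819 0.3869884  0.29510989]
[-5.5  11.    7.84]
```

View pics/wrist29.png

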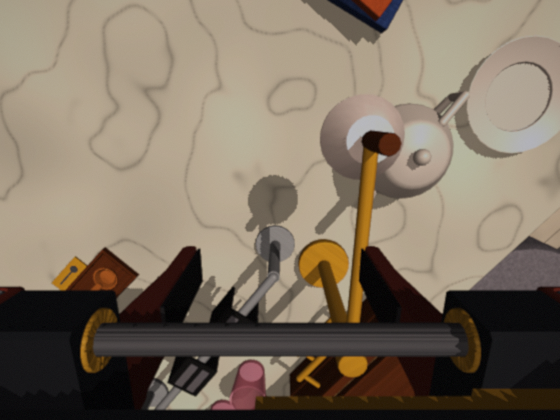

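servo_tool(
  plan=[
    [-3,0,4.1,0,0.2],
    [-2.9,0,4.1,0,0.2],
    [0,0,0,0,0.2],
    [0,4,0,0,0.2],
    [0,4,0,0,0.2],
    [0,3,0,0,0.2],
    [0,0,0,0,0.2],
    [0,0,0,0,0.5],
  ],
  newtons=5,
)

```text
t: 49.45
eef_pos: [0.5822, 0.378, 0.2524]
tool_rot: [0.639, -0.638, 0.304, -0.305]
wrist_force: [-0.1, 0.1, 0.5]
grip_width: 0.0638
```

servo_tool(
  plan=[
    [0,0,0,0,0.7],
    [0,0,0,0,0.76],
    [0,0,0,0,0.76],
    [0,0,0,0,0.76],
    [0,0,0,0,0.76],
  ],
)

```text
t: 50.08
eef_pos: [0.5814, 0.379, 0.2506]
tool_rot: [-0.638, 0.639, -0.304, 0.304]
wrist_force: [-0.5, 0.5, -0.4]
grip_width: 0.0215
```

Run:
```python
from h import *
from cell import status
s=status.observe();T=tool(s);print(s["eef_pos"],s["joint_positions"].round(2),np.degrees(np.arctan2(T[1,2],T[0,2])),s["wrist_force"])
c=grab("wrist",30)
p=np.array([.72,.2])-s["eef_pos"][:2];print(p,np.hypot(*p),T[:3,0])
```

```text
[0.58136387 0.37902193 0.25056975] [ 0.48  0.47  1.23 -0.    1.45 -0.2 ] 39.084199289227016 [-0.49573105  0.5116799  -0.40648559]
[ 0.13863613 -0.17902193] 0.22642621065914176 [ 6.30461774e-01 -7.76220298e-01  3.33435275e-05]
```

View pics/wrist30.png

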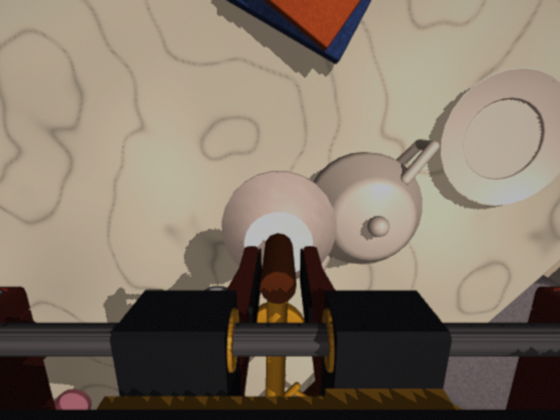

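servo_tool(
  plan=[
    [0.12,0,-2.3,-0.1,0.76],
    [0.12,0,-2.3,-0.1,0.76],
    [0.12,0,-2.3,-0.1,0.76],
    [0.12,0,-2.3,-0.1,0.76],
    [0.12,0,-2.3,-0.1,0.76],
    [0.12,0,-2.3,-0.1,0.76],
    [0.12,0,-2.3,-0.1,0.76],
    [0.12,0,-2.3,-0.1,0.76],
  ],
)

```text
t: 51.12
eef_pos: [0.497, 0.22, 0.2508]
tool_rot: [0.707, -0.706, 0.03, -0.03]
wrist_force: [0.4, 0.9, -0.1]
grip_width: 0.021
```

Run:
```python
from h import *
from cell import status
s=status.observe();T=tool(s);print(s["eef_pos"],s["joint_positions"].round(2),np.degrees(np.arctan2(T[1,2],T[0,2])),s["wrist_force"])
p=np.array([.72,.2])-s["eef_pos"][:2];print(np.hypot(*p))
c=grab("wrist",31)
```

```text
[0.49704071 0.2200492  0.25075617] [ 0.29  0.24  1.57  0.    1.33 -1.2 ] 85.11994503429355 [ 0.37173893  0.90963585 -0.06454298]
0.2238589200513626
```

View pics/wrist31.png

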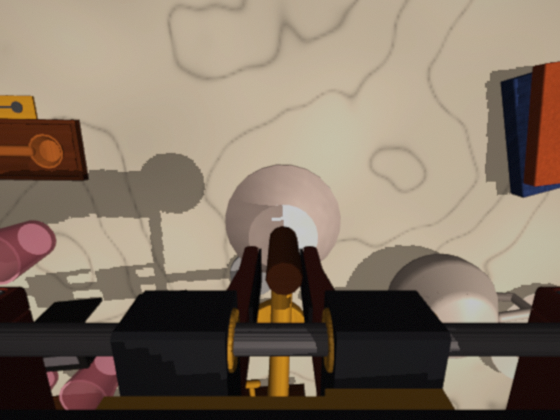

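Pin still caged (283,265). Continue.

servo_tool(
  plan=[
    [0.1,0,-2.3,-0.1,0.76],
    [0.1,0,-2.3,-0.1,0.76],
    [0.1,0,-2.3,-0.1,0.76],
    [0.1,0,-2.3,-0.1,0.76],
    [0.1,0,-2.3,-0.1,0.76],
    [0.1,0,-2.3,-0.1,0.76],
    [0.1,0,-2.3,-0.1,0.76],
    [0,0,0,0,0.76],
  ],
)

```text
t: 52.18
eef_pos: [0.5384, 0.0667, 0.2507]
tool_rot: [-0.674, 0.675, 0.212, -0.211]
wrist_force: [0.2, -0.1, -0.2]
grip_width: 0.0211
```

Run:
```python
from h import *
from cell import status
s=status.observe();T=tool(s);print(s["eef_pos"],s["joint_positions"].round(2),np.degrees(np.arctan2(T[1,2],T[0,2])),s["wrist_force"])
p=np.array([.72,.2])-s["eef_pos"][:2];print(np.hypot(*p))
c=grab("wrist",32)
```

```text
[0.53838647 0.06665672 0.25071169] [-0.    0.24  1.58 -0.    1.33 -2.18] 124.79573172790252 [ 0.15717027 -0.09214012 -0.19372374]
0.2253084655363739
```

View pics/wrist32.png

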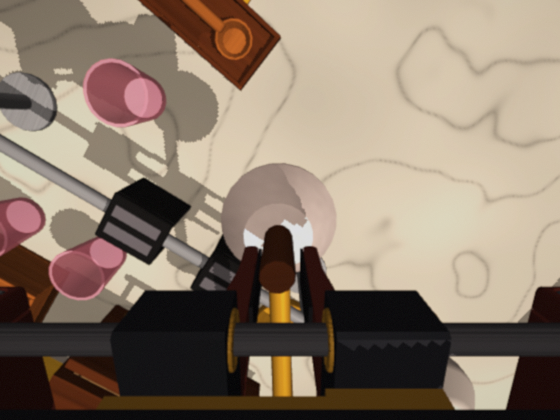

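servo_tool(
  plan=[
    [0.1,0,-2.3,-0.1,0.76],
    [0.1,0,-2.3,-0.1,0.76],
    [0.1,0,-2,-0.09,0.76],
    [0,0,0,0,0.76],
    [0,0,0,0,0.76],
  ],
)

```text
t: 52.85
eef_pos: [0.5816, 0.0205, 0.2506]
tool_rot: [0.637, -0.637, -0.307, 0.307]
wrist_force: [0.4, 0.9, 0.8]
grip_width: 0.0208
```

servo_tool(
  plan=[
    [0.05,0,-0.6,-0.026,0.76],
    [0.05,0,-0.6,-0.026,0.76],
    [0,0,0,0,0.76],
    [0,0,0,0,0.76],
  ],
)

```text
t: 53.35
eef_pos: [0.5912, 0.0137, 0.2505]
tool_rot: [0.629, -0.627, -0.324, 0.325]
wrist_force: [-4.0, 3.9, 2.3]
grip_width: 0.0211
```

servo_tool(
  plan=[
    [0.05,0,-0.6,-0.026,0.76],
    [0,0,0,0,0.76],
    [0,0,0,0,0.76],
  ],
)

```text
t: 53.72
eef_pos: [0.5949, 0.0116, 0.2505]
tool_rot: [0.626, -0.622, -0.332, 0.334]
wrist_force: [-8.9, 6.3, 5.8]
grip_width: 0.0299
```

servo_tool(
  plan=[
    [-0.05,0,0.7,0,0.7],
    [0,0,0,0,0.6],
    [0,0,0,0,0.6],
    [0,0,0,0,0.5],
  ],
)

```text
t: 54.22
eef_pos: [0.5919, 0.013, 0.2507]
tool_rot: [-0.624, 0.624, 0.333, -0.332]
wrist_force: [0.4, 0.3, 0.8]
grip_width: 0.0419
```

Run:
```python
from h import *
from cell import status
s=status.observe();T=tool(s);print(s["eef_pos"],s["wrist_force"],s["grip_width"])
c=grab("wrist",33);p=cloud(c,T@c["tool_from_camera"])
```

```text
[0.59189817 0.01298812 0.25065359] [0.44203884 0.28704547 0.77740992] 0.04189452811312441
```

View pics/wrist33.png

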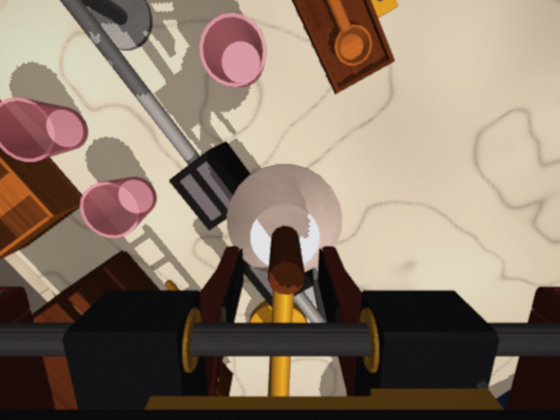

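Lamp is at its stop, pin free at (286,265). Raise, retreat and inspect.

servo_tool(
  plan=[
    [0,0,0,0,0.3],
    [0,-3,0,0,0.3],
    [0,-5,0,0,0.3],
    [0,-5,0,0,0.3],
    [0,-2,4,0,0],
    [0,0,6,0,0],
    [0,0,6,0,0],
    [0,0,6,0,0],
  ],
)

```text
t: 55.28
eef_pos: [0.4073, 0.1367, 0.4007]
tool_rot: [0.624, -0.624, -0.333, 0.332]
wrist_force: [0.7, 0.5, -0.4]
grip_width: 0.0879
```

servo_tool(
  plan=[
    [0,0,5,0,0],
    [0,0,5,0,0],
    [0,0,5,0,0],
    [0,0,0,0,0],
    [0,0,0,0,0],
    [0,0,0,0,0],
  ],
)

```text
t: 56.02
eef_pos: [0.2854, 0.2192, 0.4006]
tool_rot: [-0.624, 0.624, 0.332, -0.332]
wrist_force: [0.3, -0.1, 0.1]
grip_width: 0.088
```

Run:
```python
from h import *
from cell import status
s=status.observe();print(s["eef_pos"],s["qd"].round(3))
c=grab("top",34);P=cloud(c)
m=(P[...,2]>.262)&(P[...,2]<.31)&(abs(P[...,0]-.59)<.05)&(abs(P[...,1])<.06);print("pin",m.sum(),P[m].mean(0),P[m].min(0),P[m].max(0))
m=(P[...,2]>.06)&(P[...,2]<.09)&(abs(P[...,0]-.366)<.06)&(abs(P[...,1]+.34)<.06);print("tin",rect(P[m]),P[m][:,2].mean())
c0=load("top",0)
P0=cloud(c0)
for n,z0,z1,x,y in (("glass0",.06,.09,.552,-.132),("jar",.1,.14,.69,-.367)):
  for p in (P0,P):
    m=(p[...,2]>z0)&(p[...,2]<z1)&(abs(p[...,0]-x)<.05)&(abs(p[...,1]-y)<.05);print(n,rect(p[m]))
c=grab("side",34);Q=cloud(c);cv2.imwrite("pics/z34.png",cv2.resize(c["image"][130:360,180:400,::-1],None,fx=2.6,fy=2.6,interpolation=2))
for y in (.067,-.037):
  m=(Q[...,2]>.135)&(Q[...,2]<.155)&(abs(Q[...,0]-.634)<.05)&(abs(Q[...,1]-y)<.04);print(y,rect(Q[m]),Q[m][:,2].max())
```

```text
[0.28538454 0.21916388 0.40057933] [-0.008  0.001 -0.001  0.001  0.002  0.001]
pin 47 [0.58669248 0.0113721  0.2909704 ] [0.57883996 0.00258663 0.27133573] [0.59577478 0.01917805 0.29712826]
tin (array([ 367.1, -338.7]), array([60.6, 59.2]), 5.2) 0.0764344901316929
glass0 (array([ 551.8, -132.4]), array([65.1, 65.2]), 0.1)
glass0 (array([ 552.9, -131.6]), array([65.9, 65.1]), 56.0)
jar (array([ 698.9, -366.5]), array([58.7, 59.4]), 0.2)
jar (array([ 699.4, -366.3]), array([58.9, 59.8]), 43.1)
0.067 (array([633.2,  54.1]), array([55.3, 44. ]), 6.4) 0.1457613215499577
-0.037 (array([635.5, -40.8]), array([52.1, 69. ]), 1.2) 0.14717765237889435
```

View pics/z34.png

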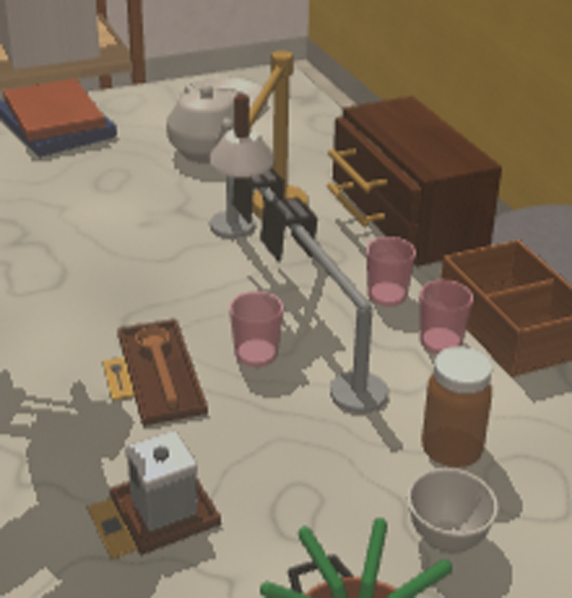

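View pics/top34.png

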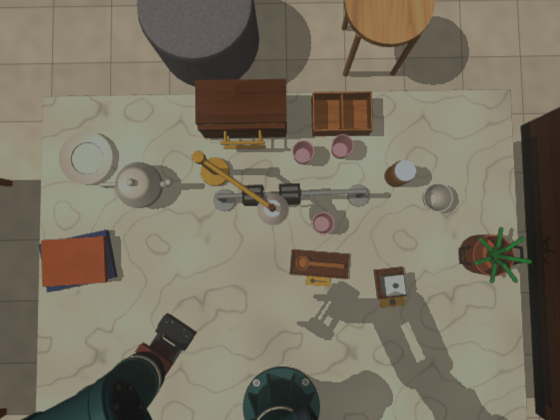

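Run:
```python
from cell import r
print(r.close_job())
```

```text
the job is handed in; nothing more can be done
None
```

The whole task was carried out and the job is handed in at about 56 s of robot time; it gave no verdict, so this rests on my own last pictures.

- **Lamp:** I swung it out about 1.8 rad before touching the trivets. I brought it back only after both hung on the bar, pushing until about 10 N of resistance at its stop. The pin ended within 4 mm of where it started. I had no joint reading, so "below 0.3 rad" is inferred from that.
- **Trivets:** I found only two in the scene. Both hang astride the bar, with their tops measured at about 145–147 mm against the 143 mm expected. The gripper is well clear.
- **Spoon:** It lies flat in its slot. It was about 2 mm off centre along its length just before I let go.
- **Tin:** It stands upright in its slot, about 3 mm off centre by the top camera.
- **Bystanders:** The front glass and the tea jar measured within about 1.5 mm of their start. The teapot, sugar bowl and other two glasses I checked only by eye, and they look unmoved.

**What disagreed:** The cameras showed the fingertips about 15 mm behind the reported TCP, not 11 mm ahead as stated. Because of that, my first two tries at gripping the spoon closed above the handle without moving it. I then gripped with the TCP about 26 mm lower. I saw no sign of a knocked object.

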